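# Line up three splashback tiles in the setting-out jig and bar them in

### The job

Slide the three loose tiles across the counter, without lifting them, into the aluminium jig so that they lie side by side in one straight row, ends flush against the back fence and tight together. Then press the row sideways, firmly but without shoving the sliding end stop along, so that no gaps are left between tiles and stop. Finally lay the wooden bar across the jig's two front posts, fully down in both notches and about centred, let go, and leave the mug, bowl and soap bottle alone.

Things in the scene. Friction and masses are not known exactly. Their poses are not given: they have to be found in the camera images.
- jig: Low aluminium jig fixed to the counter, open at front and right. Origin on the counter midway between its posts, 50 mm before the fence face; x towards the fence (away from the robot), y left, z up. Fence face at x = +50 mm, 18 mm high: a flush tile has its centre at x = 0. A fixed block beyond the stop: x -10 to +45, y 172 to 184 mm, 20 high.
- notch_left (a point): Left front post, at jig x -65, y +129 mm: this point is the centre of its notch floor, 14 mm above the counter. The post is 34 mm (x) by 18 mm (y), 36 mm high to the tips of the notch's flared walls. The notch runs along the jig's y, 20 mm wide, flaring above 26 mm height to about 32 mm. The opening between the posts is 240 mm.
- notch_right (a point): Right front post, same shape, at jig x -65, y -129 mm: centre of its notch floor, 14 mm above the counter.
- stop_face (a point): Centre of the end stop's right-hand face, 12 mm above the counter, axes as the jig's. The row is pressed to its +y: tiles tight against it have their centres 25, 75 and 125 mm to its right, in any order. The face starts at jig y = +100 to +112 mm.
- stop: The end stop at the row's left: dark steel block 60 mm long (jig x -13 to +47 mm), 16 mm thick, 24.5 mm high. Pushed with more than about 14 N it slides to the left along two rods and stays there. Origin: foot of its right-hand face at jig x = 0, axes as the jig's.
- tile0: Glazed cream tile, a plain slab 100 mm long (its x) by 50 mm wide (its y) by 22 mm high (its z), 0.25 kg, lying flat; one of three alike. Origin: centre of its underside.
- tile1: Glazed cream tile, a plain slab 100 mm long (its x) by 50 mm wide (its y) by 22 mm high (its z), 0.25 kg, lying flat; one of three alike. Origin: centre of its underside.
- tile2: Glazed cream tile, a plain slab 100 mm long (its x) by 50 mm wide (its y) by 22 mm high (its z), 0.25 kg, lying flat; one of three alike. Origin: centre of its underside.
- bar: Plain wooden bar 268 mm long (its x), 16 mm wide (y), 28 mm high (z), 0.12 kg, standing on its narrow side on the counter at the right. Origin: centre of its underside. In the notches it lies along the jig's y, underside 14 mm above the counter, top 20 mm above the tiles' tops, 7 mm from their ends.
- mug: Bystander: small terracotta mug, radius 34 mm, 60 mm high, origin at the centre of its underside.
- bowl: Bystander: white bowl, radius 60 mm, 55 mm high, origin at the centre of its underside.
- soap: Bystander: green soap bottle, radius 30 mm, 170 mm high, origin at the centre of its underside.
Things that resemble listed ones, but are neither listed nor needed, are in the scene too. Leave any orange look-alike of the tile1 alone.

How it is judged (in metres and radians):
On the way, in this order (a step that is already met when the one before it is completed fails the run):
1. the three tiles are in the row and pressed together firmly: the end stop feels more than 3 N from the tile beside it (contact force between any of tile0, tile1, tile2 and stop above 3 N and x of tile0 in the frame of jig between -0.005 and 0.004 m and y of tile0 in the frame of stop_face between -0.13 and 0 m and angle between the x axis of each of tile0, tile1, tile2 and the x axis of jig, either way round below 0.06 rad and angle between each of tile0, tile1, tile2's own z axis and vertical below 0.04 rad and height (world z) of each of tile0, tile1, tile2 below 0.004 m and x of tile1 in the frame of jig between -0.005 and 0.004 m and y of tile1 in the frame of stop_face between -0.13 and 0 m and x of tile2 in the frame of jig between -0.005 and 0.004 m and y of tile2 in the frame of stop_face between -0.13 and 0 m), for 0.1 s.
2. the bar lies down in both notches (z of bar in the frame of jig between 0.01 and 0.017 m and x of bar in the frame of jig between -0.07 and -0.06 m and y of bar in the frame of jig between -0.011 and 0.011 m and angle between the x axis of bar and the y axis of jig, either way round below 0.04 rad), for 0.2 s.
At the end, for the whole second after the job is handed in: Tiles flat, each within 3.5 mm of flush and 0.04 rad of square to the fence, gaps from stop on totalling under 4 mm; bar down in both notches, within 11 mm of centre; stop within 6 mm and mug, bowl, soap within 20 mm of where they started; all at rest (all of step 2 and x of tile0 in the frame of jig between -0.0035 and 0.004 m and y of tile0 in the frame of stop_face between -0.129 and 0 m and angle between the x axis of each of tile0, tile1, tile2 and the x axis of jig, either way round below 0.04 rad and angle between each of tile0, tile1, tile2's own z axis and vertical below 0.04 rad and height (world z) of each of tile0, tile1, tile2 below 0.004 m and x of tile1 in the frame of jig between -0.0035 and 0.004 m and y of tile1 in the frame of stop_face between -0.129 and 0 m and x of tile2 in the frame of jig between -0.0035 and 0.004 m and y of tile2 in the frame of stop_face between -0.129 and 0 m and linear speed of each of tile0, tile1, tile2, bar below 0.01 m/s and distance of stop_face from where it was at the start of the episode below 0.006 m and distance of each of mug, bowl, soap from where it was at the start of the episode below 0.02 m); the robot touches nothing.
It fails at once if a tile is lifted more than 12 mm off the counter (height (world z) of any of tile0, tile1, tile2 above 0.012 m).
It fails at once if the end stop is shoved along by more than 6 mm (distance of stop_face from where it was at the start of the episode above 0.006 m).
It fails at once if a bystander is moved by more than 20 mm (distance of any of mug, bowl, soap from where it was at the start of the episode above 0.02 m).
It also fails if it takes over 72 s, if anything falls off the work surface, if the arm or the gripper's body presses on something with over 40 N, if the wrist force passes 120 N, or if a joint passes its speed limit or range.

### The arm

A 6-joint arm with a two-finger parallel gripper is mounted at the origin on the work surface. World frame = base frame: x ahead of the robot, y to its left, z up, the work surface at z = 0. Lengths are in m, angles in degrees, forces in N, time in s.
With the tool pointing down it reaches from about 0.35 to 0.875 m from the base axis. Payload 4.2 kg.
Tool frame: the origin (TCP) lies between the finger pads; the fingertips stand 8 mm ahead of it and the grasp point (between the pads) lies 11 mm behind it; x points along the fingers, y is the direction in which the jaws open and shut, and the axes are right-handed (so a half turn about x gives the same grasp; the last joint's range is limited). The gripper opens to 87 mm and grips with 3 to 60 N. Pads are 19 mm wide; open, the fingers measure 117 mm over their backs; the gripper's body (75 mm by 190 mm) begins 51 mm behind the grasp point.
Start: joints at [85.749, 22.042, 0.453, 0, -68.411, -14.817], TCP at [0.204, 0.591, 0.231] pointing down, gripper open.
Joint ranges: [-179.83, 179.83], [-69.29, 118.12], [-61.27, 80.66], [-181.25, 117.63], [-171.15, -9.14], [-177.46, 177.46]. Speed limits (degrees/s): [159.86, 159.86, 180, 180, 180, 180].

### API

Orientations are given as a 3x3 rotation matrix whose columns are the frame's x, y, z axes.
In Python, from station import r gives the robot as it stands. The module is installed in compiled form; this text tells all that it offers.
- The arm moves only by the tool move_arm, never from a script. Its argument "increments" is one flat list of numbers, 7 for each row, row after row: the turn, a rotation vector about the tool's x, y, z in degrees, then the shift along the tool's x, y, z in m, then the finger opening in m, from 0 to 0.087. A call has 1 to 12 rows; each row is the pose to reach, as a shift and turn from the pose commanded when the call began, along the tool's axes at that moment; what a row does not reach only later rows make up. A row lasts 1/12 s, in which the tool goes at most 41.7 mm and 7.16 degrees, less where a joint would pass 70% of its speed; a pose out of reach is approached as far as the arm can. A call with a gripper value outside its range is refused whole. The fingers move at their own pace and stop on an object; the grip force is fixed at half the most. Time passes only in rows, so rows that repeat a pose let the fingers close. It gives the time, the measured TCP pose, the force and the opening at its end, in the units of the state.
- r.sense(): the state, without advancing time (a new reading comes with each control period).
- r.capture(name): name is "scene" or "side" or "wrist"; returns the picture (384x512x3 uint8, red, green, blue); there is no depth.
- r.calibration(name): a dict with "fx", "fy", "cx", "cy" (pixels), "rvec" (rotation vector, rad) and "tvec" (3), from world to camera coordinates, as OpenCV has them; the wrist camera has in their place "tool_from_camera" (4x4, takes a point from camera to tool coordinates, whose origin is the TCP and whose axes are the tool frame's). Camera axes: x right, y down, z forward; pixel columns grow to the right and rows downward; lengths in m; the calibration is good to about 2 mm. A picture is of the moment at which its call begins: read the wrist's pose just before it. calibration takes no time and is no camera call.
- r.finish_job(): hands the job in, once; it reports no verdict.
The state is a dict: "time_s": time; "joints": joint angles; "joint_velocities": joint speeds; "effort": joint torques, N m; "tcp_pos": TCP position; "ee_rot": TCP orientation; "wrist_force": force on the tool from outside, world axes, zero at the start; "moment": the same for the moment, N m; "gripper_width": opening from 0.0 (shut) to 1.0 (fully open).
Only numpy, scipy, OpenCV 4.12 (cv2) and the standard library are available. Lean on these libraries where they do the work, as an engineer would, in place of code of your own. Each camera call takes 0.05 s, during which the arm holds its last target.

## Working session

There is one attempt and no reset: what is moved stays moved. The work goes in short steps, Python scripts to look and compute and a tool call to move; the robot and the scene stay as the last step left them, time stands still between calls to the robot, and variables do not carry over. Pictures are saved under pics/ and viewed, and the job is handed in when it is done.

Besides the shell and the picture viewer there is one more tool, called after "Emit:" as a command line: name --argument value ..., lists and objects as JSON in quotes. move_arm: Moves the arm, as the interface text tells. Its arguments: {"type":"object","properties":{"increments":{"type":"array","items":{"type":"number"}}},"required":["increments"]}

```bash
mkdir -p pics
python3 - <<'E'
from station import r
import cv2
print(r.sense())
for n in ("scene","side","wrist"):
    print(n,r.calibration(n))
    cv2.imwrite(f"pics/{n}0.png",r.capture(n)[:,:,::-1])
E
```

```text
{'time_s': 0.0, 'joints': array([ 8.57498139e+01,  2.20899159e+01,  3.78086247e-01, -2.74655202e-02,
       -6.84115223e+01, -1.48169755e+01]), 'joint_velocities': array([ 0.00040968,  0.00599014,  0.03026027,  0.03283408,  0.07229309,
       -0.00468175]), 'effort': array([-7.50345625e-04, -3.90666068e+01,  1.87408000e+01,  4.21989128e+00,
        1.10255083e-02, -1.88803856e-04]), 'tcp_pos': array([0.20396481, 0.59014875, 0.22946088]), 'ee_rot': array([[-6.04062661e-04, -3.26842743e-01, -9.45078545e-01],
       [-2.11390077e-03, -9.45076189e-01,  3.26843279e-01],
       [-9.99997583e-01,  2.19523608e-03, -1.20027888e-04]]), 'wrist_force': array([-0.51015421, -0.278643  ,  0.44095187]), 'moment': array([ 0.00359038, -0.02667212, -0.03864725]), 'gripper_width': 0.9936888363149029}
scene {'fx': 424.97337021939614, 'fy': 424.97337021939614, 'cx': 252.56916116619013, 'cy': 189.1512908823792, 'rvec': array([ 1.56870694,  2.26363196, -0.65180877]), 'tvec': array([ 0.1465586 , -0.41334788,  1.67222123])}
side {'fx': 432.7697447893878, 'fy': 432.7697447893878, 'cx': 256.89600744474484, 'cy': 189.0422577812847, 'rvec': array([ 0.2444799 , -2.92007787,  1.02691001]), 'tvec': array([0.54265209, 0.05490477, 1.20406699])}
wrist {'fx': 343.5347298697624, 'fy': 343.5347298697624, 'cx': 253.63231682015478, 'cy': 193.48825564986484, 'tool_from_camera': array([[ 5.53931904e-04, -3.04647476e-01,  9.52465017e-01,
        -1.52756881e-01],
       [ 9.99999841e-01,  6.95808297e-05, -5.59321532e-04,
        -1.66854937e-04],
       [ 1.04122587e-04,  9.52465175e-01,  3.04647466e-01,
        -8.53152859e-02],
       [ 0.00000000e+00,  0.00000000e+00,  0.00000000e+00,
         1.00000000e+00]])}
```

View pics/scene0.png

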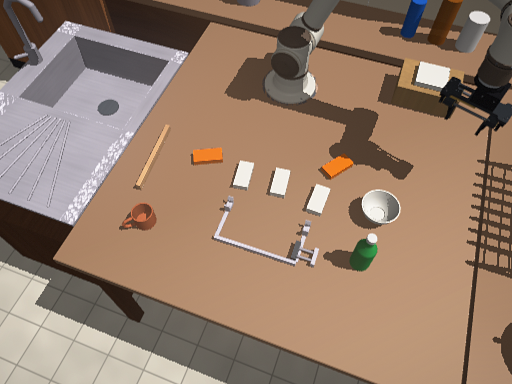

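View pics/side0.png

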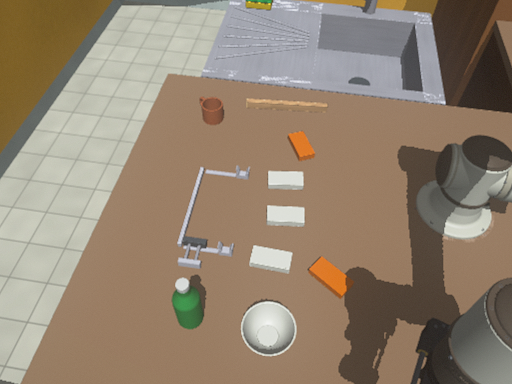

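View pics/wrist0.png

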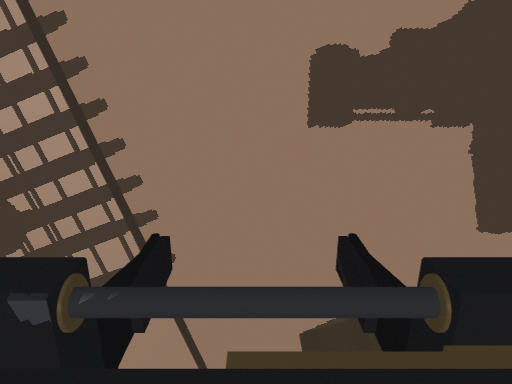

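```bash
cat > h.py <<'E'
import numpy as np, cv2
from station import r
def cal(n):
    c=r.calibration(n);K=np.array([[c['fx'],0,c['cx']],[0,c['fy'],c['cy']],[0,0,1.]])
    return K,np.array(c['rvec']),np.array(c['tvec'])
def ray(n,uv,z):
    K,rv,t=cal(n);R=cv2.Rodrigues(rv)[0]
    uv=np.atleast_2d(np.asarray(uv,float))
    d=np.c_[(uv-K[:2,2])/K[0,0],np.ones(len(uv))]@R
    C=-R.T@t
    s=(z-C[2])/d[:,2]
    return C+d*s[:,None]
def proj(n,P):
    K,rv,t=cal(n);return cv2.projectPoints(np.asarray(P,float).reshape(-1,3),rv,t,K,None)[0].reshape(-1,2)
def save(n,img):cv2.imwrite(f"pics/{n}.png",img[:,:,::-1])
def tri(pa,pb):
    Pa=[];
    for n in("scene","side"):
        K,rv,t=cal(n);Pa.append(K@np.c_[cv2.Rodrigues(rv)[0],t])
    X=cv2.triangulatePoints(Pa[0],Pa[1],np.array(pa,float).reshape(2,1),np.array(pb,float).reshape(2,1));return (X[:3]/X[3]).ravel()
E
python3 - <<'E'
from h import *
for n,(x0,y0,x1,y1) in (("scene",(130,110,345,275)),("side",(165,80,340,285))):
    im=cv2.imread(f"pics/{n}0.png")
    hs=cv2.cvtColor(im,cv2.COLOR_BGR2HSV)
    for lo in (150,225):
        m=((hs[...,2]>lo)&(hs[...,1]<60)).astype(np.uint8)
        for c in cv2.findContours(m,0,2)[0]:
            a=cv2.contourArea(c)
            if a<100 : continue
            rc=cv2.minAreaRect(c);p=rc[0]
            if not(x0<p[0]<x1 and y0<p[1]<y1):continue
            W=ray(n,cv2.boxPoints(rc),.022)
            e=W[1]-W[0],W[2]-W[1]
            print(n,lo,a,np.round(p,1),np.round(W[:,:2].mean(0),4),[round(float(np.linalg.norm(v)),3) for v in e],[round(float(np.degrees(np.arctan2(v[1],v[0]))),1) for v in e])
    cr=im[y0:y1,x0:x1];cv2.imwrite(f"pics/{n}0z.png",cv2.resize(cr,None,fx=3.6,fy=3.6,interpolation=2)[:600,:800])
E
```

```text
scene 150 218.0 [308.  249.5] [0.661 0.27 ] [0.084, 0.06] [-177.8, 91.8]
scene 150 328.5 [259.4 236.8] [0.6725 0.1165] [0.1, 0.274] [-173.6, 89.9]
scene 150 385.0 [318.2 198.1] [0.4769 0.2493] [0.103, 0.052] [178.7, 85.1]
scene 150 357.0 [279.8 181.2] [0.4586 0.1125] [0.105, 0.052] [-172.5, 93.4]
scene 150 358.5 [243.5 173.9] [ 0.4735 -0.0107] [0.108, 0.055] [-171.5, 91.2]
scene 225 359.0 [318.1 198.2] [0.4776 0.2491] [0.1, 0.05] [178.7, 85.1]
scene 225 331.0 [279.8 180.8] [0.4573 0.1119] [0.1, 0.05] [-171.9, 94.3]
scene 225 320.5 [243.1 173.5] [ 0.4726 -0.0124] [0.102, 0.05] [-171.0, 92.0]
side 150 150.0 [182. 284.] [0.6718 0.3572] [0.034, 0.037] [-119.0, 144.7]
side 150 862.5 [270.4 258.7] [0.4753 0.2541] [0.064, 0.104] [-89.7, 177.3]
side 150 329.0 [189.3 255.6] [0.6746 0.2795] [0.064, 0.058] [-81.4, -179.5]
side 150 187.0 [216.4 247.6] [0.6135 0.2459] [0.04, 0.082] [-83.2, -179.6]
side 150 716.5 [285.4 215.6] [0.4542 0.1181] [0.066, 0.103] [-83.7, -173.3]
side 150 616.0 [285.5 179.8] [ 0.4687 -0.0055] [0.069, 0.103] [-83.1, -172.3]
side 150 265.0 [189.9 206.3] [0.7118 0.1232] [0.27, 0.014] [-89.1, 168.2]
side 150 214.5 [227.  170.7] [ 0.6392 -0.0095] [0.051, 0.129] [-80.4, -176.8]
side 150 51601.0 [170.3 128.6] [ 0.7339 -0.6599] [3.291, 2.421] [-110.5, 104.9]
```

View pics/scene0z.png

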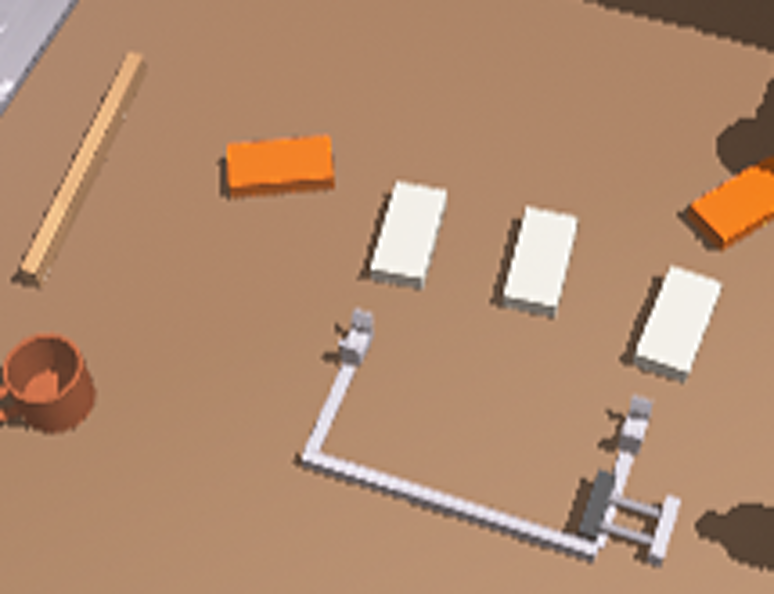

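View pics/side0z.png

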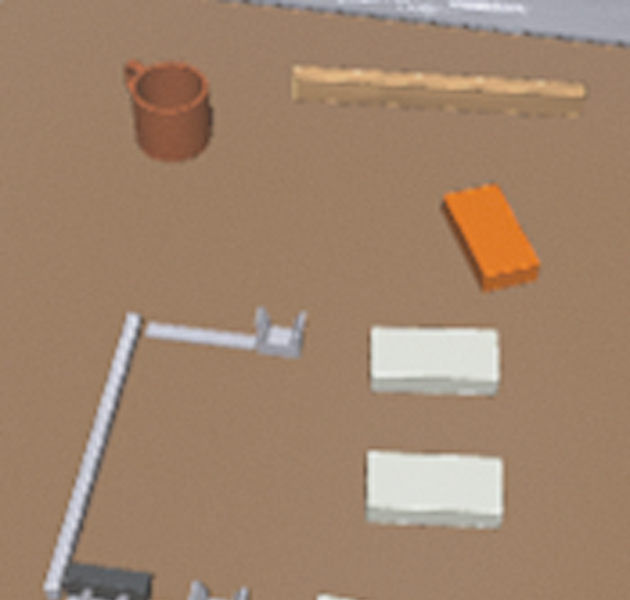

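Run:
```python
from h import *
Z=lambda p:np.array(p)/3.6+[130,110]
a=ray("scene",[Z((303,452)),Z((593,549))],.018);print(a,np.degrees(np.arctan2(*(a[0]-a[1])[[1,0]])))
print(ray("scene",[Z((352,335)),Z((633,425))],.034))
print("bar",ray("scene",[Z((137,57)),Z((32,268))],.028))
print("mug",ray("scene",[Z((50,365))],.06),"soap",ray("scene",[(371,239)],.17),"bowl",ray("scene",[(380,205)],.055))
```

```text
[[ 0.71628145 -0.01299793  0.018     ]
 [ 0.71360066  0.24532442  0.018     ]] -89.40542388322986
[[ 0.60323956 -0.01343881  0.034     ]
 [ 0.60137005  0.24393975  0.034     ]]
bar [[ 0.3790002  -0.3379376   0.028     ]
 [ 0.63696092 -0.31502403  0.028     ]]
mug [[ 0.73407059 -0.23620434  0.06      ]] soap [[0.64239614 0.42246803 0.17      ]] bowl [[0.45531625 0.43713331 0.055     ]]
```

```bash
cat >> h.py <<'E'
import json,os
def axes(psi):
    p=np.radians(psi);c,s=np.cos(p),np.sin(p)
    return np.array([[0,0,-1],[s,-c,0],[-c,-s,0]])  # rows tool x,y,z in world
def inc(cur,*tg):
    # cur=(x,y,z,psi) commanded
    A=axes(cur[3])
    for t in tg:
        d=np.array(t[:3])-np.array(cur[:3]);v=A@d
        print("turn",round(-(t[3]-cur[3]),2),"shift",np.round(v,4),"rows",round(float(np.linalg.norm(d)/.0417),1),round(abs(t[3]-cur[3])/7.16,1))
def st():
    s=r.sense();R=s['ee_rot'];p=s['tcp_pos']
    print("t",round(s['time_s'],2),"p",np.round(p,4),"psi",round(float(np.degrees(np.arctan2(R[0,1],-R[1,1]))),2),"tilt",np.round(R[:2,0],4),"F",np.round(s['wrist_force'],2),"w",round(s['gripper_width']*87,1))
E
python3 - <<'E'
from h import *
inc((.204,.591,.231,-19.08),(.56,.12,.261,0))
E
```

```text
turn -19.08 shift [-0.03    0.3288 -0.4904] rows 14.2 2.7
```

Emit:
move_arm --increments '[-10,0,0,-0.03,0.1644,-0.2452,0.087,-10,0,0,-0.03,0.1644,-0.2452,0.087,-10,0,0,-0.03,0.1644,-0.2452,0.087,-10,0,0,-0.03,0.1644,-0.2452,0.087,-10,0,0,-0.03,0.1644,-0.2452,0.087,-10,0,0,-0.03,0.1644,-0.2452,0.087,-10,0,0,-0.03,0.1644,-0.2452,0.087,-10,0,0,-0.03,0.1644,-0.2452,0.087,-10,0,0,-0.03,0.1644,-0.2452,0.087]'

```text
time_s: 0.9
tcp_pos: [0.3834, 0.3533, 0.2609]
ee_rot: [[0.0, -0.162, -0.987], [0.0, -0.987, 0.162], [-1.0, -0.0, -0.0]]
wrist_force: [0.0, 0.8, -0.5]
gripper_width: 0.999
```

Run:
```python
from h import *
st()
A=axes(-19.08);c=np.array([.204,.591,.231])+np.array([-.03,.1644,-.2452])@A
print(c); inc((*c,-9.08),(.56,.12,.261,0))
```

```text
t 0.9 p [0.3834 0.3533 0.2609] psi -9.3 tilt [0.0002 0.0005] F [ 0.01  0.75 -0.47] w 86.9
[0.38198907 0.35547869 0.261     ]
turn -9.08 shift [ 0.      0.2044 -0.2129] rows 7.1 1.3
```

Emit:
move_arm --increments '[-9.1,0,0,0,0.2044,-0.2129,0.087,-9.1,0,0,0,0.2044,-0.2129,0.087,-9.1,0,0,0,0.2044,-0.2129,0.087,-9.1,0,0,0,0.2044,-0.2129,0.087,-9.1,0,0,0,0.2044,-0.2129,0.087,-9.1,0,0,0,0.2044,-0.2129,0.087,-9.1,0,0,0,0.2044,-0.2129,0.087,-9.1,0,0,0,0.2044,-0.2129,0.087,-9.1,0,0,0,0.2044,-0.2129,0.087,-9.1,0,0,0,0.2044,-0.2129,0.087]'

```text
time_s: 1.73
tcp_pos: [0.56, 0.1205, 0.2597]
ee_rot: [[-0.001, 0.0, -1.0], [-0.0, -1.0, -0.0], [-1.0, 0.0, 0.001]]
wrist_force: [-1.5, 1.5, -0.3]
gripper_width: 1.003
```

```bash
cat >> h.py <<'E'
def wpose():
    s=r.sense();T=np.eye(4);T[:3,:3]=s['ee_rot'];T[:3,3]=s['tcp_pos'];c=r.calibration("wrist")
    return T@np.array(c['tool_from_camera']),c
def wray(Wc,c,uv,z):
    uv=np.atleast_2d(np.asarray(uv,float));d=np.c_[(uv-[c['cx'],c['cy']])/c['fx'],np.ones(len(uv))]@Wc[:3,:3].T
    C=Wc[:3,3];return C+d*((z-C[2])/d[:,2])[:,None]
E
python3 - <<'E'
from h import *
st();Wc,c=wpose();im=r.capture("wrist");save("w1",im);np.save("w1.npy",Wc)
E
```

```text
t 1.73 p [0.56   0.1205 0.2597] psi 0.03 tilt [-0.0014 -0.0002] F [-1.45  1.46 -0.33] w 87.2
```

View pics/w1.png

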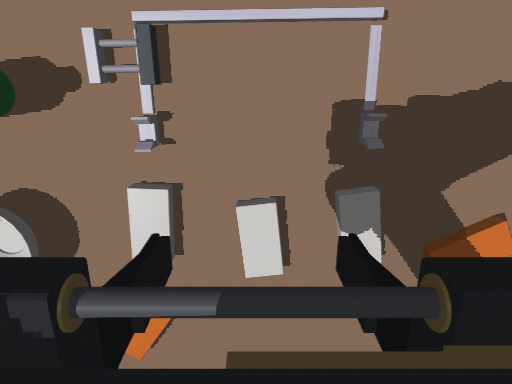

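Run:
```python
from h import *
im=cv2.imread("pics/w1.png")
cv2.imwrite("pics/w1a.png",cv2.resize(im[0:160,80:210],None,fx=3.7,fy=3.7,interpolation=2))
cv2.imwrite("pics/w1b.png",cv2.resize(im[0:160,330:400],None,fx=3.7,fy=3.7,interpolation=2))
cv2.imwrite("pics/w1c.png",cv2.resize(im[175:290,110:400],None,fx=2.7,fy=2.7,interpolation=2))
```

```text
(no output)
```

View pics/w1a.png

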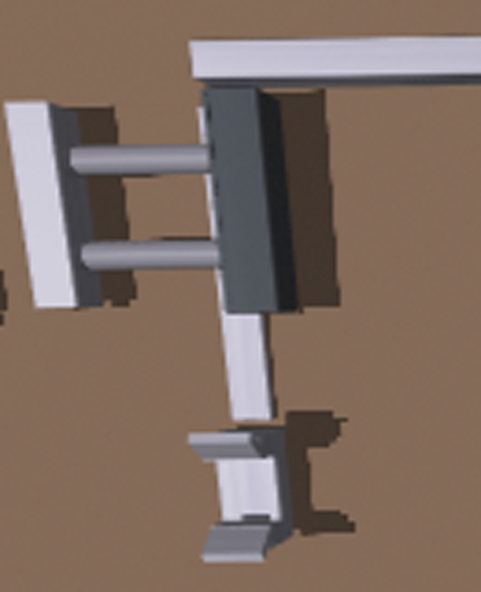

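View pics/w1b.png

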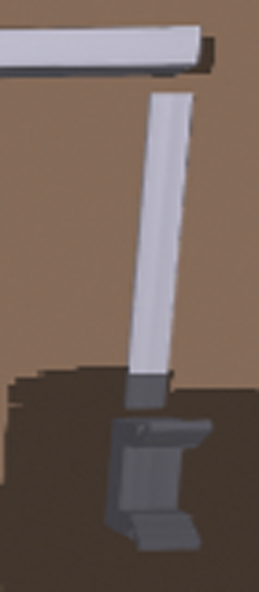

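View pics/w1c.png

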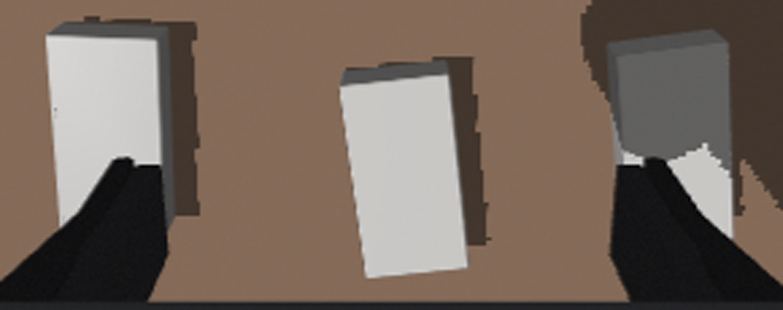

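Run:
```python
from h import *
Wc=np.load("w1.npy");c=r.calibration("wrist")
a=lambda L:np.array(L,float)/3.7+[80,0]
b=lambda L:np.array(L,float)/3.7+[330,0]
t=lambda L:np.array(L,float)/2.7+[110,175]
W=lambda p,z:np.round(wray(Wc,c,p,z)[:,:2],4)
f=np.vstack([W(a([(192,77)]),.018),W(b([(198,66)]),.018)]);print("fence",f.tolist(),np.degrees(np.arctan2(*(f[0]-f[1])))*-1)
nl=W(a([(217,458),(275,456),(282,520),(222,520)]),.014);nr=W(b([(122,446),(183,446),(178,512),(118,508)]),.014)
print("nl",nl.tolist(),nl.mean(0));print("nr",nr.tolist(),nr.mean(0))
d=nl.mean(0)-nr.mean(0);print(np.linalg.norm(d),-np.degrees(np.arctan2(*d)))
print("stop",W(a([(262,92),(277,312)]),.0245).tolist())
for n,L in (("L",[(46,35),(158,39),(163,165),(60,222)]),("M",[(340,87),(450,73),(467,268),(366,277)]),("R",[(615,56),(728,43),(733,235)])):
    w=W(t(L),.022);print(n,w.tolist(),w.mean(0),[round(float(np.linalg.norm(w[i]-w[i-1])),4) for i in range(len(w))])
```

```text
fence [[0.7071, 0.2469], [0.71, -0.014]] 0.6368375549427593
nl [[0.6013, 0.2519], [0.6019, 0.234], [0.5821, 0.2335], [0.5821, 0.2523]] [0.59185  0.242925]
nr [[0.605, -0.0042], [0.605, -0.023], [0.5847, -0.0237], [0.5859, -0.0048]] [ 0.59515  -0.013925]
0.25687119826870436 0.7360937115576932
stop [[0.7023, 0.2258], [0.6443, 0.2267]]
L [[0.527, 0.2707], [0.5252, 0.2216], [0.4645, 0.2239], [0.4351, 0.2745]] [0.48795  0.247675] [0.092, 0.0491, 0.0607, 0.0585]
M [[0.5027, 0.1418], [0.5094, 0.0927], [0.4106, 0.0825], [0.4057, 0.1309]] [0.4571   0.111975] [0.0976, 0.0496, 0.0993, 0.0486]
R [[0.5174, 0.0198], [0.5234, -0.0296], [0.4284, -0.0426]] [ 0.48973333 -0.01746667] [0.1087, 0.0498, 0.0959]
```

Run:
```python
from h import *
inc((.56,.12,.261,0),(.476,.248,.08,-2.2),(.476,.248,.03,-2.2))
```

```text
turn 2.2 shift [ 0.181 -0.128  0.084] rows 5.7 0.3
turn 2.2 shift [ 0.231 -0.128  0.084] rows 6.6 0.3
```

Emit:
move_arm --increments '[2.2,0,0,0.181,-0.128,0.084,0.087,2.2,0,0,0.181,-0.128,0.084,0.087,2.2,0,0,0.181,-0.128,0.084,0.087,2.2,0,0,0.181,-0.128,0.084,0.087,2.2,0,0,0.181,-0.128,0.084,0.087,2.2,0,0,0.181,-0.128,0.084,0.087,2.2,0,0,0.181,-0.128,0.084,0.087,2.2,0,0,0.231,-0.128,0.084,0.087,2.2,0,0,0.231,-0.128,0.084,0.087,2.2,0,0,0.231,-0.128,0.084,0.087,2.2,0,0,0.231,-0.128,0.084,0.087]'

```text
time_s: 2.7
tcp_pos: [0.4766, 0.2485, 0.0307]
ee_rot: [[0.001, -0.036, -0.999], [0.0, -0.999, 0.036], [-1.0, -0.0, -0.001]]
wrist_force: [0.4, 0.6, 0.7]
gripper_width: 1.0
```

Run:
```python
from h import *
st();Wc,c=wpose();im=r.capture("wrist");save("w2",im)
im=r.capture("side");save("s2",im)
```

```text
t 2.7 p [0.4766 0.2485 0.0307] psi -2.08 tilt [0.001  0.0003] F [0.43 0.58 0.73] w 87.0
```

View pics/w2.png

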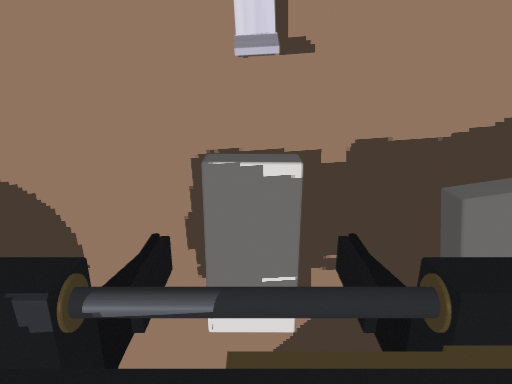

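View pics/s2.png

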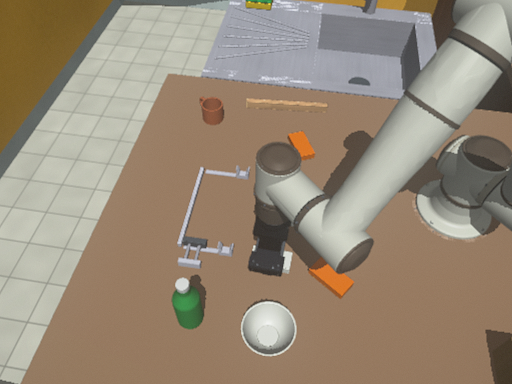

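Emit:
move_arm --increments '[0,0,0,0.009,0,0,0.087,0,0,0,0.018,0,0,0.087,0,0,0,0.018,0,0,0.087,0,0,0,0.018,0,0,0.03,0,0,0,0.018,0,0,0.03,0,0,0,0.018,0,0,0.03,0,0,0,0.018,0,0,0.03,0,0,0,0.018,0,0,0.03,0,0,0,0.018,0,0,0.03]'

```text
time_s: 3.55
tcp_pos: [0.4762, 0.2478, 0.0117]
ee_rot: [[0.0, -0.038, -0.999], [0.0, -0.999, 0.038], [-1.0, -0.0, -0.0]]
wrist_force: [0.5, -0.3, -0.8]
gripper_width: 0.629
```

Run:
```python
from h import *
st()
inc((.476,.248,.012,-2.2),(.50,.185,.012,.7),(.60,.178,.012,.7),(.64,.176,.012,.7))
```

```text
t 3.55 p [0.4762 0.2478 0.0117] psi -2.17 tilt [0.0002 0.0002] F [ 0.55 -0.28 -0.78] w 54.7
turn -2.9 shift [ 0.      0.062  -0.0264] rows 1.6 0.4
turn -2.9 shift [ 0.      0.0652 -0.1266] rows 3.4 0.4
turn -2.9 shift [ 0.      0.0657 -0.1666] rows 4.3 0.4
```

Emit:
move_arm --increments '[0,0,0,0,0,0,0.03,0,0,0,0,0,0,0.03,-1.4,0,0,0,0.02,-0.008,0.03,-2.9,0,0,0,0.04,-0.016,0.03,-2.9,0,0,0,0.062,-0.026,0.03,-2.9,0,0,0,0.063,-0.05,0.03,-2.9,0,0,0,0.064,-0.075,0.03,-2.9,0,0,0,0.065,-0.1,0.03,-2.9,0,0,0,0.0653,-0.125,0.03,-2.9,0,0,0,0.0655,-0.145,0.03,-2.9,0,0,0,0.0657,-0.1666,0.03,-2.9,0,0,0,0.0657,-0.1666,0.03]'

```text
time_s: 4.55
tcp_pos: [0.6441, 0.1757, 0.0117]
ee_rot: [[0.004, 0.012, -1.0], [0.001, -1.0, -0.012], [-1.0, -0.001, -0.004]]
wrist_force: [2.8, 0.2, 2.7]
gripper_width: 0.57
```

Run:
```python
from h import *
st();Wc,c=wpose();np.save("w3.npy",Wc);im=r.capture("wrist");save("w3",im)
```

```text
t 4.55 p [0.6441 0.1757 0.0117] psi 0.69 tilt [0.0041 0.0008] F [2.78 0.19 2.73] w 49.6
```

View pics/w3.png

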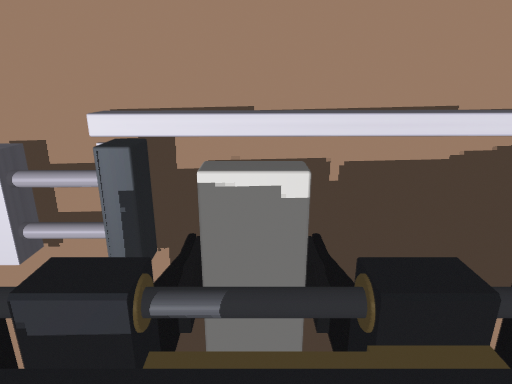

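Run:
```python
from h import *
Wc=np.load("w3.npy");c=r.calibration("wrist")
im=cv2.imread("pics/w3.png")
for col in (150,215,254,300,400):print(col,im[105:185:2,col].mean(1).astype(int))
print(wray(Wc,c,[(110,135),(254,135),(400,135)],.018)[:,:2],wray(Wc,c,[(203,171),(254,171),(308,171)],.022)[:,:2])
print("stop",wray(Wc,c,[(149,139),(153,265),(131,150)],.0245)[:,:2])
```

```text
150 [124 124  63  84 124 220 224 226 228 227 227 227 227 226 226 202  63  62
  63  63  62  63  63  62  63  62  62  62  63  62  63  62  62  61  61  59
  54  48  44  40]
215 [124  63  63  83 131 221 222 224 226 224 223 224 224 224 223 192 124 124
 124 124 124 124 124 125 124 124 124 124  91  91  91  91  92 169 213 223
 224 224 223 177]
254 [124 118 118  83 139 220 221 223 224 222 220 221 222 222 222 186 124 124
 124 125 124 123 124 124 124 124 124  83  90  91  92  92  92 170 212 223
 222 222 223 222]
300 [124 124  84  82 147 219 220 222 222 220 218 219 220 220 220 181 124 124
 124 124 124 124 124 124 125 124 123  62  90  90  91  91  92 172 211 221
 221 220 220 220]
400 [124  63  64  82 160 216 218 218 218 217 215 217 218 217 217 173 124 124
 124 124 124 124 124 124 124 124 124 124  63  63  62  62  62  62  63  63
  62  63  63  63]
[[0.70788809 0.23743989]
 [0.70862872 0.17620692]
 [0.70937906 0.11417052]] [[0.69362169 0.19779926]
 [0.69388715 0.17602617]
 [0.69416814 0.15297885]]
stop [[0.70738187 0.21901504]
 [0.64968418 0.221772  ]
 [0.70276426 0.22678873]]
```

Emit:
move_arm --increments '[0,0,0,0,0,-0.005,0.03,0,0,0,0,0,-0.01,0.03,0,0,0,0,0,-0.014,0.03,0,0,0,0,0,-0.017,0.03,0,0,0,0,0,-0.019,0.03,0,0,0,0,0,-0.02,0.03,0,0,0,0,0,-0.02,0.03]'

```text
time_s: 5.18
tcp_pos: [0.6584, 0.176, 0.0116]
ee_rot: [[-0.004, 0.013, -1.0], [-0.001, -1.0, -0.013], [-1.0, 0.001, 0.004]]
wrist_force: [-6.9, 0.5, 7.7]
gripper_width: 0.57
```

Run:
```python
from h import *
st();Wc,c=wpose();np.save("w4.npy",Wc);im=r.capture("wrist");save("w4",im)
```

```text
t 5.18 p [0.6584 0.176  0.0116] psi 0.74 tilt [-0.0038 -0.001 ] F [-6.88  0.49  7.66] w 49.6
```

View pics/w4.png

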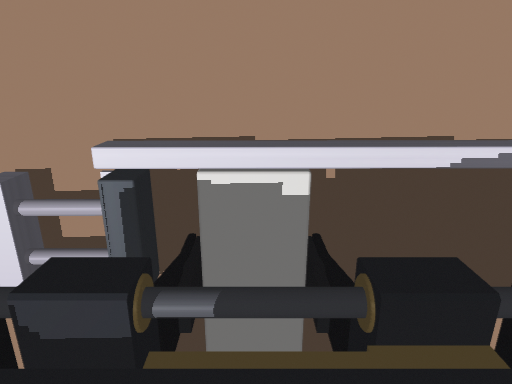

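Run:
```python
from h import *
cur=(.66,.176,.012,.7)
inc(cur,(.659,.176,.07,.7),(.4571,.112,.07,6.4),(.4571,.112,.03,6.4))
```

```text
turn -0.0 shift [-0.058 -0.     0.001] rows 1.4 0.0
turn -5.7 shift [-0.058   0.0615  0.2037] rows 5.3 0.8
turn -5.7 shift [-0.018   0.0615  0.2037] rows 5.1 0.8
```

Emit:
move_arm --increments '[0,0,0,0,0,0.001,0.06,0,0,0,0,0,0.001,0.06,0,0,0,0,0,0.001,0.06,0,0,0,-0.03,0,0.001,0.06,0,0,0,-0.058,0,0.001,0.06,0,0,0,-0.058,0,0.005,0.06,-5.7,0,0,-0.058,0.0615,0.2037,0.087,-5.7,0,0,-0.058,0.0615,0.2037,0.087,-5.7,0,0,-0.058,0.0615,0.2037,0.087,-5.7,0,0,-0.058,0.0615,0.2037,0.087,-5.7,0,0,-0.058,0.0615,0.2037,0.087,-5.7,0,0,-0.058,0.0615,0.2037,0.087]'

```text
time_s: 6.23
tcp_pos: [0.4469, 0.1066, 0.0676]
ee_rot: [[-0.011, 0.11, -0.994], [-0.005, -0.994, -0.11], [-1.0, 0.003, 0.012]]
wrist_force: [-0.2, 0.2, -0.2]
gripper_width: 0.976
```

Run:
```python
from h import *
st();Wc,c=wpose();np.save("w5.npy",Wc);im=r.capture("wrist");save("w5",im)
```

```text
t 6.23 p [0.4469 0.1066 0.0676] psi 6.3 tilt [-0.0114 -0.0047] F [-0.18  0.22 -0.15] w 85.0
```

View pics/w5.png

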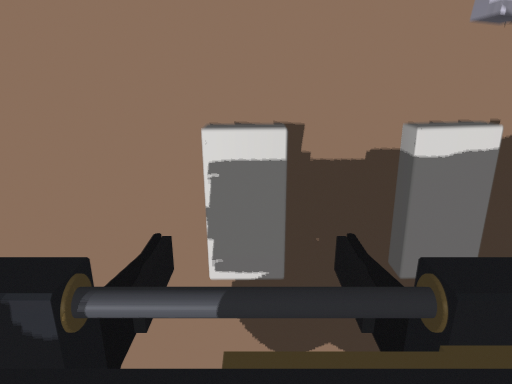

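Emit:
move_arm --increments '[0,0,0,0,0,0,0.087,0,0,0,0.025,0,0,0.087,0,0,0,0.045,0,0,0.087,0,0,0,0.055,0,0,0.087,0,0,0,0.058,0,0,0.03,0,0,0,0.058,0,0,0.03,0,0,0,0.058,0,0,0.03,0,0,0,0.058,0,0,0.03,0,0,0,0.058,0,0,0.03,0,0,0,0.058,0,0,0.03,0,0,0,0.058,0,0,0.03,0,0,0,0.058,0,0,0.03]'

```text
time_s: 7.28
tcp_pos: [0.4577, 0.1122, 0.0121]
ee_rot: [[0.001, 0.112, -0.994], [0.001, -0.994, -0.112], [-1.0, -0.001, -0.001]]
wrist_force: [-0.4, 0.3, 3.8]
gripper_width: 0.569
```

Run:
```python
from h import *
st()
cur=(.4571,.112,.012,6.4)
inc(cur,(.50,.103,.012,.7),(.64,.103,.012,.7),(.6605,.103,.012,.7))
im=r.capture("wrist");save("w6",im)
```

```text
t 7.28 p [0.4577 0.1122 0.0121] psi 6.44 tilt [0.0013 0.0007] F [-0.43  0.32  3.77] w 49.5
turn 5.7 shift [ 0.      0.0137 -0.0416] rows 1.1 0.8
turn 5.7 shift [ 0.      0.0293 -0.1808] rows 4.4 0.8
turn 5.7 shift [ 0.      0.0316 -0.2011] rows 4.9 0.8
```

View pics/w6.png

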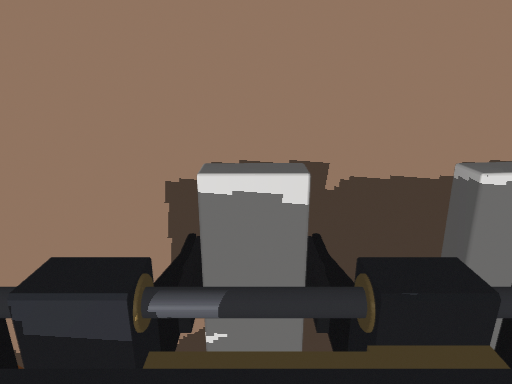

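Emit:
move_arm --increments '[3,0,0,0,0.008,-0.02,0.03,5.7,0,0,0,0.0137,-0.0416,0.03,5.7,0,0,0,0.017,-0.066,0.03,5.7,0,0,0,0.02,-0.095,0.03,5.7,0,0,0,0.023,-0.122,0.03,5.7,0,0,0,0.026,-0.15,0.03,5.7,0,0,0,0.028,-0.17,0.03,5.7,0,0,0,0.0293,-0.1808,0.03,5.7,0,0,0,0.0299,-0.187,0.03,5.7,0,0,0,0.0306,-0.193,0.03,5.7,0,0,0,0.0312,-0.198,0.03,5.7,0,0,0,0.0316,-0.2011,0.03]'

```text
time_s: 8.33
tcp_pos: [0.6598, 0.1027, 0.0122]
ee_rot: [[-0.002, 0.013, -1.0], [-0.001, -1.0, -0.013], [-1.0, 0.001, 0.002]]
wrist_force: [-4.8, 0.7, 6.8]
gripper_width: 0.572
```

Run:
```python
from h import *
st();Wc,c=wpose();np.save("w7.npy",Wc);im=r.capture("wrist");save("w7",im)
```

```text
t 8.33 p [0.6598 0.1027 0.0122] psi 0.74 tilt [-0.0024 -0.0008] F [-4.79  0.67  6.77] w 49.8
```

View pics/w7.png

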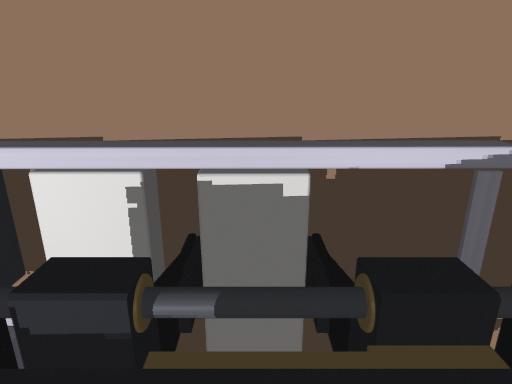

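Emit:
move_arm --increments '[0,0,0,0,-0.005,0,0.03,0,0,0,0,-0.01,0,0.03,0,0,0,0,-0.015,0,0.03,0,0,0,0,-0.02,0,0.03,0,0,0,0,-0.024,0,0.03,0,0,0,0,-0.024,0,0.03,0,0,0,0,-0.024,0,0.03]'

```text
time_s: 8.97
tcp_pos: [0.6602, 0.127, 0.0122]
ee_rot: [[-0.0, 0.013, -1.0], [-0.001, -1.0, -0.013], [-1.0, 0.001, 0.0]]
wrist_force: [-0.7, -3.0, 5.1]
gripper_width: 0.568
```

Run:
```python
from h import *
st();Wc,c=wpose();np.save("w8.npy",Wc);im=r.capture("wrist");save("w8",im)
```

```text
t 8.97 p [0.6602 0.127  0.0122] psi 0.75 tilt [-0.0001 -0.0007] F [-0.72 -2.97  5.07] w 49.4
```

View pics/w8.png

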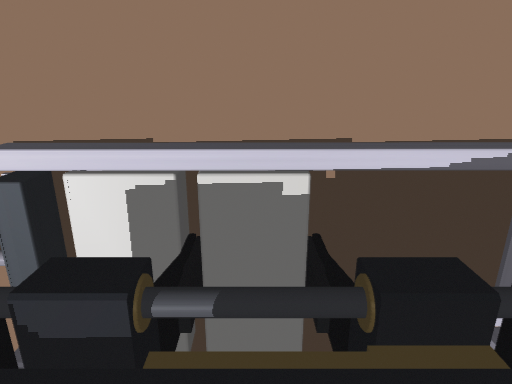

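Run:
```python
from h import *
Wc=np.load("w8.npy");c=r.calibration("wrist")
im=cv2.imread("pics/w8.png")
cv2.imwrite("pics/w8z.png",cv2.resize(im[130:270,0:220],None,fx=3.6,fy=3.6,interpolation=2))
```

```text
(no output)
```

View pics/w8z.png

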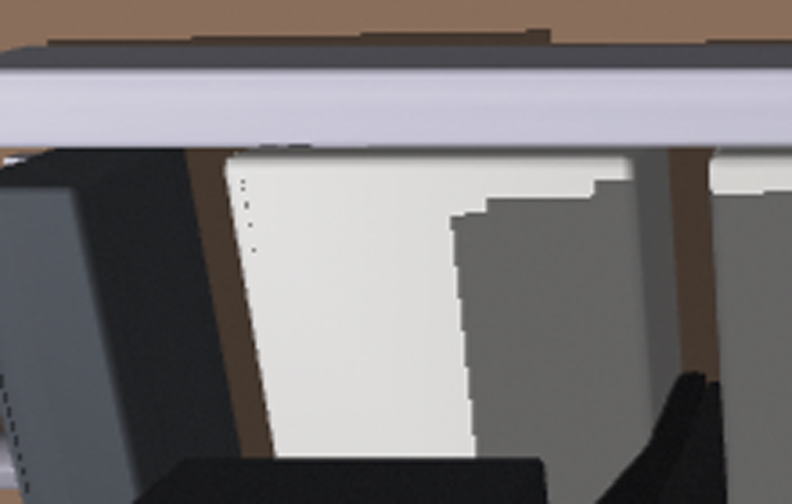

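Run:
```python
from h import *
Wc=np.load("w8.npy");c=r.calibration("wrist")
z=lambda L:np.array(L,float)/3.6+[0,130]
print(wray(Wc,c,z([(75,190),(140,495)]),.0245)[:,:2])
print(wray(Wc,c,z([(228,160),(630,160),(711,160)]),.022)[:,:2])
print(wray(Wc,c,z([(185,150),(242,455)]),.0)[:,:2])
```

```text
[[0.70412629 0.22646955]
 [0.66353335 0.22600104]]
[[0.70735095 0.20926607]
 [0.70796603 0.1613449 ]
 [0.70808999 0.1516871 ]]
[[0.70281761 0.22742569]
 [0.65614685 0.22671413]]
```

Run:
```python
from h import *
cur=(.6602,.127,.012,.7)
inc(cur,(.4715,-.0117,.07,7.4))
cur=(.4715,-.0117,.012,7.4)
inc(cur,(.50,.055,.012,.7),(.64,.055,.012,.7),(.6615,.055,.012,.7))
```

```text
turn -6.7 shift [-0.058   0.1364  0.1904] rows 5.8 0.9
turn 6.7 shift [ 0.     -0.0625 -0.0369] rows 1.7 0.9
turn 6.7 shift [ 0.     -0.0444 -0.1757] rows 4.3 0.9
turn 6.7 shift [ 0.     -0.0417 -0.197 ] rows 4.8 0.9
```

Emit:
move_arm --increments '[0,0,0,0,0,0.001,0.06,0,0,0,0,0,0.001,0.06,0,0,0,0,0,0.001,0.06,0,0,0,-0.03,0,0.001,0.06,0,0,0,-0.058,0,0.001,0.06,0,0,0,-0.058,0,0.005,0.06,-6.7,0,0,-0.058,0.1364,0.1904,0.087,-6.7,0,0,-0.058,0.1364,0.1904,0.087,-6.7,0,0,-0.058,0.1364,0.1904,0.087,-6.7,0,0,-0.058,0.1364,0.1904,0.087,-6.7,0,0,-0.058,0.1364,0.1904,0.087,-6.7,0,0,-0.058,0.1364,0.1904,0.087]'

```text
time_s: 10.02
tcp_pos: [0.4666, -0.0135, 0.0688]
ee_rot: [[-0.004, 0.128, -0.992], [0.0, -0.992, -0.128], [-1.0, -0.001, 0.004]]
wrist_force: [-0.1, -0.2, 0.5]
gripper_width: 0.982
```

Emit:
move_arm --increments '[0,0,0,0,0,0,0.087,0,0,0,0.02,0,0,0.087]'

```text
time_s: 10.18
tcp_pos: [0.4738, -0.0112, 0.0524]
ee_rot: [[0.009, 0.13, -0.992], [0.002, -0.992, -0.13], [-1.0, -0.001, -0.009]]
wrist_force: [1.3, 1.5, 0.2]
gripper_width: 1.001
```

Run:
```python
from h import *
st();Wc,c=wpose();np.save("w9.npy",Wc);im=r.capture("wrist");save("w9",im)
```

```text
t 10.18 p [ 0.4738 -0.0112  0.0524] psi 7.45 tilt [0.0088 0.0024] F [1.34 1.49 0.22] w 87.1
```

View pics/w9.png

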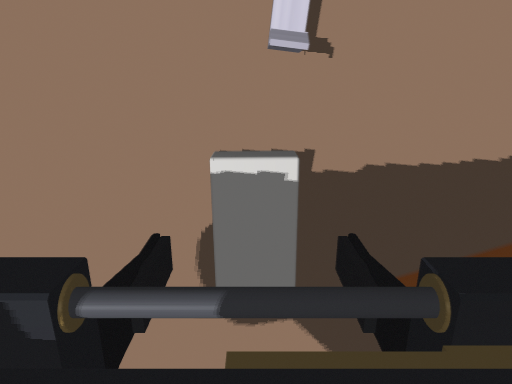

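Tile centred between fingers (columns 211–298) and square. Descend and grip.

Emit:
move_arm --increments '[0,0,0,0.02,0,0,0.087,0,0,0,0.034,0,0,0.087,0,0,0,0.038,0,0,0.087,0,0,0,0.038,0,0,0.03,0,0,0,0.038,0,0,0.03,0,0,0,0.038,0,0,0.03,0,0,0,0.038,0,0,0.03,0,0,0,0.038,0,0,0.03,0,0,0,0.038,0,0,0.03,0,0,0,0.038,0,0,0.03,0,0,0,0.038,0,0,0.03]'

```text
time_s: 11.15
tcp_pos: [0.4719, -0.0117, 0.012]
ee_rot: [[0.001, 0.13, -0.992], [0.0, -0.992, -0.13], [-1.0, -0.0, -0.001]]
wrist_force: [-0.5, 1.1, 2.6]
gripper_width: 0.572
```

Emit:
move_arm --increments '[3,0,0,0,-0.021,-0.012,0.03,6.7,0,0,0,-0.042,-0.024,0.03,6.7,0,0,0,-0.0625,-0.0369,0.03,6.7,0,0,0,-0.06,-0.06,0.03,6.7,0,0,0,-0.056,-0.09,0.03,6.7,0,0,0,-0.052,-0.12,0.03,6.7,0,0,0,-0.048,-0.148,0.03,6.7,0,0,0,-0.046,-0.165,0.03,6.7,0,0,0,-0.0444,-0.1757,0.03,6.7,0,0,0,-0.0435,-0.183,0.03,6.7,0,0,0,-0.0427,-0.19,0.03,6.7,0,0,0,-0.042,-0.195,0.03]'

```text
time_s: 12.15
tcp_pos: [0.6591, 0.0547, 0.012]
ee_rot: [[-0.002, 0.013, -1.0], [-0.001, -1.0, -0.013], [-1.0, 0.001, 0.002]]
wrist_force: [-2.8, -0.5, 5.4]
gripper_width: 0.572
```

Run:
```python
from h import *
st();Wc,c=wpose();np.save("w10.npy",Wc);im=r.capture("wrist");save("w10",im)
```

```text
t 12.15 p [0.6591 0.0547 0.012 ] psi 0.72 tilt [-0.0023 -0.0008] F [-2.84 -0.51  5.44] w 49.8
```

View pics/w10.png

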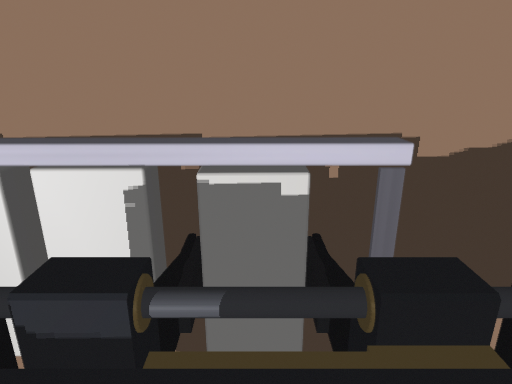

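Emit:
move_arm --increments '[0,0,0,0,0,-0.002,0.03,0,0,0,0,0,-0.002,0.03,0,0,0,0,-0.005,-0.002,0.03,0,0,0,0,-0.01,-0.002,0.03,0,0,0,0,-0.015,-0.002,0.03,0,0,0,0,-0.02,-0.002,0.03,0,0,0,0,-0.024,-0.002,0.03,0,0,0,0,-0.024,-0.002,0.03]'

```text
time_s: 12.87
tcp_pos: [0.6604, 0.0785, 0.012]
ee_rot: [[-0.002, 0.013, -1.0], [-0.002, -1.0, -0.013], [-1.0, 0.002, 0.002]]
wrist_force: [-2.8, -3.6, 6.0]
gripper_width: 0.573
```

Run:
```python
from h import *
st();Wc,c=wpose();np.save("w11.npy",Wc);im=r.capture("wrist");save("w11",im)
```

```text
t 12.87 p [0.6604 0.0785 0.012 ] psi 0.72 tilt [-0.002  -0.0016] F [-2.79 -3.55  5.96] w 49.8
```

View pics/w11.png

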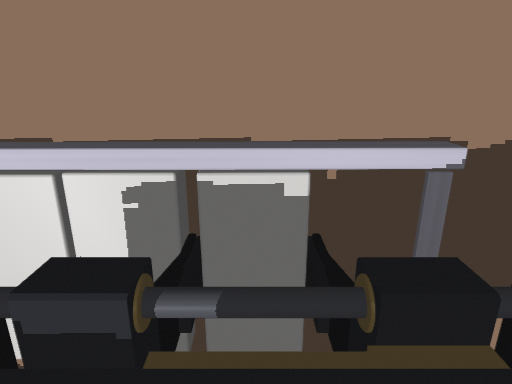

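Run:
```python
from h import *
print(np.round(r.sense()['joints'],1))
cur=(.6605,.0787,.012,.7)
inc(cur,(.659,.02,.08,-44.3),(.657,.022,.08,-89.3))
inc((.659,.02,.08,-44.3),(.657,.022,.08,-89.3))
```

```text
[ 20.7  37.8  -6.9   0.  -45.4  70. ]
turn 45.0 shift [-0.068   0.0587  0.0022] rows 2.2 6.3
turn 90.0 shift [-0.068   0.0567  0.0042] rows 2.1 12.6
turn 45.0 shift [ 0.     -0.      0.0028] rows 0.1 6.3
```

Emit:
move_arm --increments '[0,0,0,0,0,0.001,0.06,0,0,0,0,0,0.001,0.06,0,0,0,0,0,0.001,0.06,0,0,0,-0.03,0,0.001,0.06,0,0,0,-0.068,0,0.001,0.06,7,0,0,-0.068,0.02,0.0022,0.04,14,0,0,-0.068,0.04,0.0022,0.04,21,0,0,-0.068,0.0587,0.0022,0.04,28,0,0,-0.068,0.0587,0.0022,0.04,35,0,0,-0.068,0.0587,0.0022,0.04,42,0,0,-0.068,0.0587,0.0022,0.04,45,0,0,-0.068,0.0587,0.0022,0.04]'

```text
time_s: 13.92
tcp_pos: [0.6599, 0.021, 0.0789]
ee_rot: [[0.0, -0.702, -0.712], [0.001, -0.712, 0.702], [-1.0, -0.001, 0.001]]
wrist_force: [0.8, 0.7, 1.0]
gripper_width: 0.461
```

Emit:
move_arm --increments '[7,0,0,0,0,0.0028,0.04,14,0,0,0,0,0.0028,0.04,21,0,0,0,0,0.0028,0.04,28,0,0,0,0,0.0028,0.04,35,0,0,0,0,0.0028,0.04,42,0,0,0,0,0.0028,0.04,45,0,0,0,0,0.0028,0.04,45,0,0,0,0,0.0028,0.04,45,0,0,0,0,0.0028,0.04]'

```text
time_s: 14.67
tcp_pos: [0.6578, 0.023, 0.0791]
ee_rot: [[-0.0, -1.0, -0.015], [0.001, -0.015, 1.0], [-1.0, 0.0, 0.001]]
wrist_force: [-0.4, 0.2, 0.3]
gripper_width: 0.457
```

Run:
```python
from h import *
st();Wc,c=wpose();np.save("w12.npy",Wc);im=r.capture("wrist");save("w12",im)
save("sc12",r.capture("scene"))
```

```text
t 14.67 p [0.6578 0.023  0.0791] psi -89.17 tilt [-0.0001  0.0005] F [-0.43  0.24  0.32] w 39.8
```

View pics/w12.png

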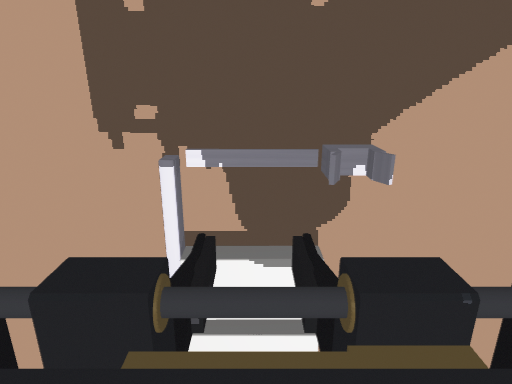

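View pics/sc12.png

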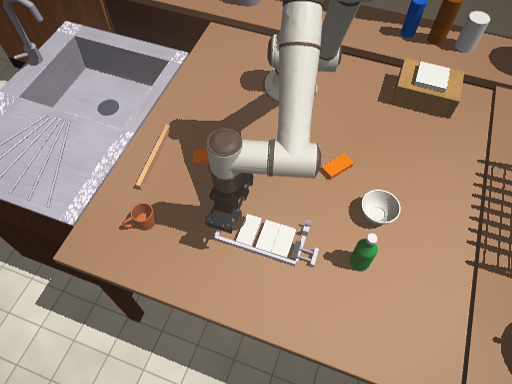

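Run:
```python
from h import *
Wc=np.load("w12.npy");c=r.calibration("wrist")
im=cv2.imread("pics/w12.png")
print(im[225:290:2,254].mean(1).astype(int))
print(wray(Wc,c,[(220,258),(254,258),(290,258)],.022)[:,:2],wray(Wc,c,[(220,245),(290,245)],.0)[:,:2])
```

```text
[ 74  74  73  74  74  74  75  73  74  74  77 106 107 107 108 108 108 125
 165 166 245 245 245 245 245 245 244 244 244 244 244  47  50]
[[0.68137113 0.05234431]
 [0.65815757 0.05199443]
 [0.63358477 0.05162406]] [[0.68346324 0.05348224]
 [0.63134091 0.05269936]]
```

Emit:
move_arm --increments '[0,0,0,0.03,0,0,0.04,0,0,0,0.055,0,0,0.04,0,0,0,0.066,0,0,0.04,0,0,0,0.066,0,0.005,0.04,0,0,0,0.066,0,0.012,0.04,0,0,0,0.066,0,0.018,0.04,0,0,0,0.066,0,0.023,0.04,0,0,0,0.066,0,0.028,0.04,0,0,0,0.066,0,0.033,0.04,0,0,0,0.066,0,0.037,0.04,0,0,0,0.066,0,0.04,0.04,0,0,0,0.066,0,0.04,0.04]'

```text
time_s: 15.77
tcp_pos: [0.6578, 0.0623, 0.0146]
ee_rot: [[0.001, -1.0, -0.013], [-0.001, -0.013, 1.0], [-1.0, -0.001, -0.001]]
wrist_force: [1.1, -3.3, 2.2]
gripper_width: 0.46
```

Run:
```python
from h import *
st();Wc,c=wpose();np.save("w13.npy",Wc);im=r.capture("wrist");save("w13",im)
save("sc13",r.capture("scene"))
im=cv2.imread("pics/sc13.png");cv2.imwrite("pics/sc13z.png",cv2.resize(im[190:280,190:340],None,fx=5,fy=5,interpolation=2))
```

```text
t 15.77 p [0.6578 0.0623 0.0146] psi -89.23 tilt [ 0.0012 -0.0006] F [ 1.12 -3.27  2.19] w 40.0
```

View pics/w13.png

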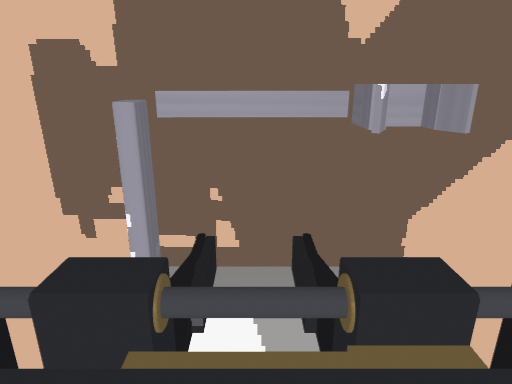

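View pics/sc13z.png

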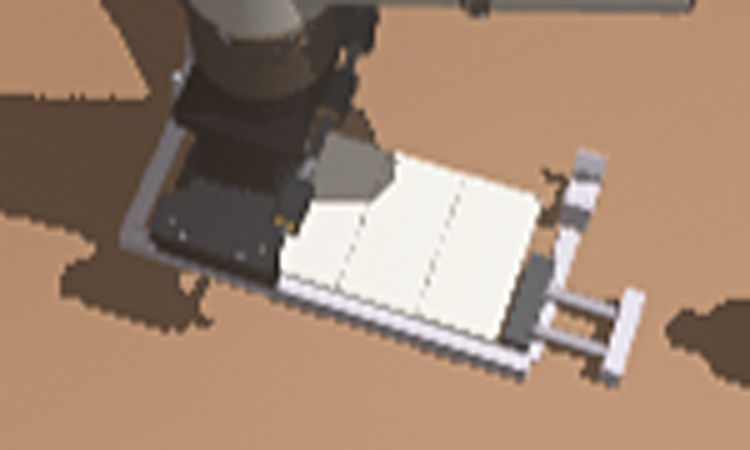

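Emit:
move_arm --increments '[0,0,0,0,0,0.001,0.04,0,0,0,0,0,0.002,0.04,0,0,0,0,0,0.003,0.04,0,0,0,0,0,0.003,0.04]'

```text
time_s: 16.2
tcp_pos: [0.6575, 0.0646, 0.0141]
ee_rot: [[0.0, -1.0, -0.013], [-0.001, -0.013, 1.0], [-1.0, -0.0, -0.001]]
wrist_force: [-0.6, -4.9, 4.0]
gripper_width: 0.461
```

Emit:
move_arm --increments '[0,0,0,0,0,0.001,0.04,0,0,0,0,0,0.001,0.04]'

```text
time_s: 16.37
tcp_pos: [0.6574, 0.0655, 0.0141]
ee_rot: [[0.0, -1.0, -0.012], [-0.001, -0.012, 1.0], [-1.0, -0.0, -0.001]]
wrist_force: [0.5, -5.9, 3.5]
gripper_width: 0.459
```

Emit:
move_arm --increments '[0,0,0,0,0,0.0007,0.04,0,0,0,0,0,0.0007,0.04]'

```text
time_s: 16.53
tcp_pos: [0.6574, 0.0661, 0.0141]
ee_rot: [[-0.0, -1.0, -0.012], [-0.001, -0.012, 1.0], [-1.0, 0.0, -0.001]]
wrist_force: [-0.9, -6.7, 3.8]
gripper_width: 0.458
```

Emit:
move_arm --increments '[0,0,0,0,0,0.0007,0.04,0,0,0,0,0,0.0007,0.04]'

```text
time_s: 16.7
tcp_pos: [0.6574, 0.0661, 0.0141]
ee_rot: [[-0.0, -1.0, -0.012], [-0.002, -0.012, 1.0], [-1.0, 0.0, -0.002]]
wrist_force: [1.6, -7.6, 4.7]
gripper_width: 0.458
```

Emit:
move_arm --increments '[0,0,0,0,0,0.0008,0.04,0,0,0,0,0,0.0008,0.04,0,0,0,0,0,0.0008,0.04]'

```text
time_s: 16.95
tcp_pos: [0.6574, 0.0662, 0.0141]
ee_rot: [[-0.001, -1.0, -0.012], [-0.003, -0.012, 1.0], [-1.0, 0.001, -0.002]]
wrist_force: [1.9, -9.6, 3.1]
gripper_width: 0.458
```

Emit:
move_arm --increments '[0,0,0,0,0,0.0008,0.04,0,0,0,0,0,0.0008,0.04,0,0,0,0,0,0.0008,0.04]'

```text
time_s: 17.2
tcp_pos: [0.6573, 0.0662, 0.0141]
ee_rot: [[-0.001, -1.0, -0.012], [-0.003, -0.012, 1.0], [-1.0, 0.001, -0.003]]
wrist_force: [1.5, -12.6, 4.2]
gripper_width: 0.461
```

Run:
```python
from h import *
st()
for n,(x0,y0,x1,y1) in (("scene",(190,190,340,280)),("side",(165,160,265,280))):
    im=r.capture(n);save(n+"14",im)
    cv2.imwrite(f"pics/{n}14z.png",cv2.resize(im[y0:y1,x0:x1,::-1],None,fx=5,fy=5,interpolation=2))
```

```text
t 17.2 p [0.6573 0.0662 0.0141] psi -89.31 tilt [-0.0009 -0.0033] F [  1.46 -12.61   4.2 ] w 40.1
```

View pics/scene14z.png

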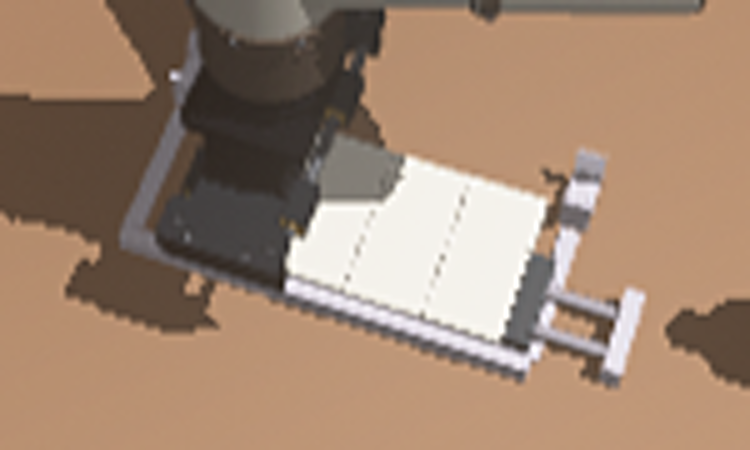

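View pics/side14z.png

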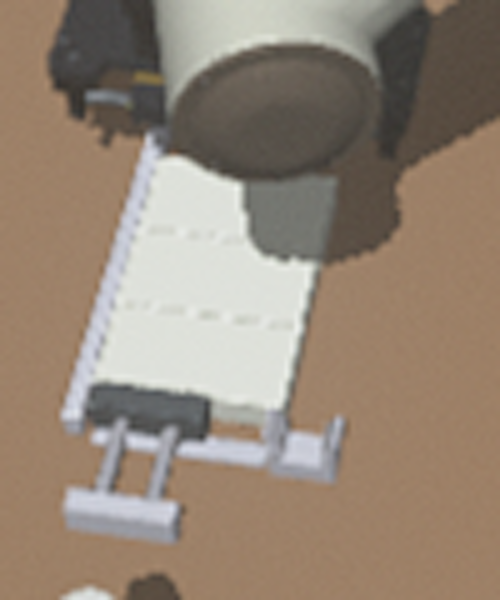

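Run:
```python
from h import *
cur=(.657,.069,.014,-89.3)
inc(cur,(.60,.09,.2,-49.3))
inc((.60,.09,.2,-49.3),(.56,.11,.25,4))
```

```text
turn -40.0 shift [-0.186   0.0567  0.0217] rows 4.7 5.6
turn -53.3 shift [-0.05    0.0173  0.0412] rows 1.6 7.4
```

Emit:
move_arm --increments '[0,0,0,0,0,-0.006,0.04,0,0,0,0,0,-0.02,0.04,0,0,0,-0.04,0,-0.02,0.04,0,0,0,-0.08,0,-0.02,0.04,-7,0,0,-0.12,0.02,-0.01,0.04,-14,0,0,-0.15,0.04,0,0.087,-21,0,0,-0.186,0.0567,0.0217,0.087,-28,0,0,-0.186,0.0567,0.0217,0.087,-35,0,0,-0.186,0.0567,0.0217,0.087,-40,0,0,-0.186,0.0567,0.0217,0.087]'

```text
time_s: 18.13
tcp_pos: [0.5999, 0.0913, 0.2005]
ee_rot: [[0.002, -0.754, -0.657], [0.002, -0.657, 0.754], [-1.0, -0.003, 0.001]]
wrist_force: [0.3, -0.7, -0.7]
gripper_width: 0.755
```

Emit:
move_arm --increments '[-7,0,0,-0.05,0.0173,0.0412,0.087,-14,0,0,-0.05,0.0173,0.0412,0.087,-21,0,0,-0.05,0.0173,0.0412,0.087,-28,0,0,-0.05,0.0173,0.0412,0.087,-35,0,0,-0.05,0.0173,0.0412,0.087,-42,0,0,-0.05,0.0173,0.0412,0.087,-49,0,0,-0.05,0.0173,0.0412,0.087,-53.3,0,0,-0.05,0.0173,0.0412,0.087,-53.3,0,0,-0.05,0.0173,0.0412,0.087]'

```text
time_s: 18.88
tcp_pos: [0.5599, 0.1105, 0.249]
ee_rot: [[-0.001, 0.072, -0.997], [0.001, -0.997, -0.072], [-1.0, -0.001, 0.001]]
wrist_force: [0.0, 0.0, -0.5]
gripper_width: 0.996
```

Run:
```python
from h import *
st();Wc,c=wpose();np.save("w15.npy",Wc);im=r.capture("wrist");save("w15",im)
cv2.imwrite("pics/w15z.png",cv2.resize(im[0:170,120:390,::-1],None,fx=2.9,fy=2.9,interpolation=2))
```

```text
t 18.88 p [0.5599 0.1105 0.249 ] psi 4.1 tilt [-0.0009  0.001 ] F [ 0.04  0.03 -0.46] w 86.7
```

View pics/w15z.png

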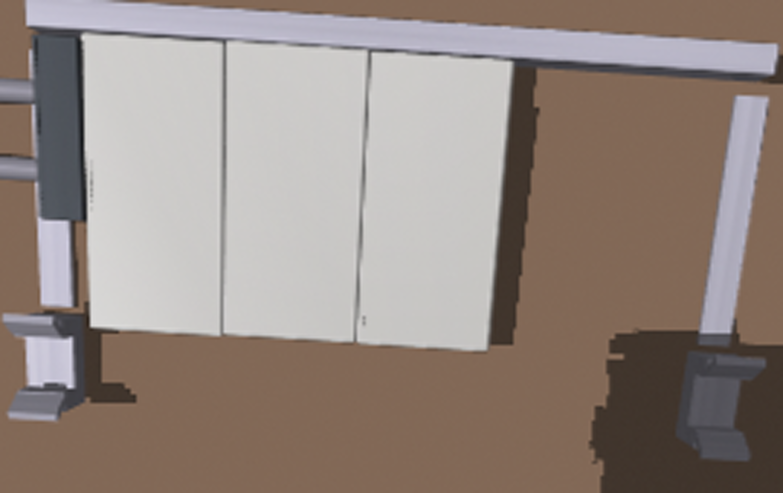

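Run:
```python
from h import *
Wc=np.load("w15.npy");c=r.calibration("wrist")
z=lambda L:np.array(L,float)/2.9+[120,0]
W=lambda p,zz:np.round(wray(Wc,c,z(p),zz)[:,:2],4)
print("tiles",W([(82,33),(224,41),(370,50),(514,60),(92,328),(222,335),(356,343),(488,350)],.022).tolist())
print("fence",W([(30,25),(773,74)],.018).tolist(),"stop",W([(78,37),(84,219)],.0245).tolist())
nl=W([(28,337),(73,339),(70,388),(27,385)],.014);nr=W([(698,378),(740,380),(738,428),(694,424)],.014)
print(nl.tolist(),nl.mean(0),nr.tolist(),nr.mean(0))
```

```text
tiles [[0.7055, 0.2259], [0.7065, 0.1773], [0.7073, 0.1272], [0.7077, 0.0775], [0.6068, 0.2243], [0.6077, 0.176], [0.6083, 0.1259], [0.6093, 0.0764]]
fence [[0.7074, 0.2449], [0.7104, -0.0137]] stop [[0.7038, 0.2265], [0.6451, 0.2258]]
[[0.6008, 0.251], [0.6013, 0.2339], [0.5826, 0.2355], [0.5825, 0.2521]] [0.5918   0.243125] [[0.6038, -0.0063], [0.6042, -0.0226], [0.5856, -0.0252], [0.586, -0.0077]] [ 0.5949  -0.01545]
```

Run:
```python
from h import *
inc((.56,.11,.25,4),(.48,-.325,.2,5))
```

```text
turn -1 shift [0.05   0.4284 0.1101] rows 10.7 0.1
```

Emit:
move_arm --increments '[-1,0,0,0.05,0.4284,0.1101,0.087,-1,0,0,0.05,0.4284,0.1101,0.087,-1,0,0,0.05,0.4284,0.1101,0.087,-1,0,0,0.05,0.4284,0.1101,0.087,-1,0,0,0.05,0.4284,0.1101,0.087,-1,0,0,0.05,0.4284,0.1101,0.087,-1,0,0,0.05,0.4284,0.1101,0.087,-1,0,0,0.05,0.4284,0.1101,0.087,-1,0,0,0.05,0.4284,0.1101,0.087,-1,0,0,0.05,0.4284,0.1101,0.087,-1,0,0,0.05,0.4284,0.1101,0.087,-1,0,0,0.05,0.4284,0.1101,0.087]'

```text
time_s: 19.93
tcp_pos: [0.4788, -0.3288, 0.198]
ee_rot: [[-0.002, 0.08, -0.997], [0.001, -0.997, -0.08], [-1.0, -0.001, 0.002]]
wrist_force: [0.5, -0.2, 0.2]
gripper_width: 1.001
```

Emit:
move_arm --increments '[0,0,0,0,0,0,0.087,0,0,0,0,0,0,0.087,0,0,0,0,0,0,0.087]'

```text
time_s: 20.18
tcp_pos: [0.4809, -0.3239, 0.1997]
ee_rot: [[0.0, 0.088, -0.996], [0.0, -0.996, -0.088], [-1.0, -0.0, -0.0]]
wrist_force: [0.3, -0.0, -0.3]
gripper_width: 1.003
```

Run:
```python
from h import *
st();Wc,c=wpose();np.save("w16.npy",Wc);im=r.capture("wrist");save("w16",im)
```

```text
t 20.18 p [ 0.4809 -0.3239  0.1997] psi 5.06 tilt [0.0004 0.0002] F [ 0.28 -0.04 -0.34] w 87.3
```

View pics/w16.png

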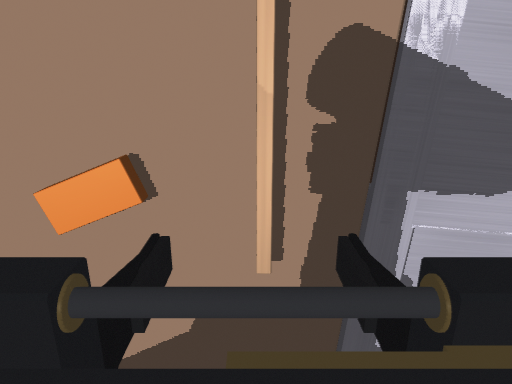

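Run:
```python
from h import *
Wc=np.load("w16.npy");c=r.calibration("wrist")
im=cv2.imread("pics/w16.png");hs=cv2.cvtColor(im,cv2.COLOR_BGR2HSV)
for row in (20,60,120,180,230,268): 
    g=im[row,245:285].mean(1); k=np.where(g>135)[0]+245; print(row,k.min(),k.max(),im[row,264])
print(im[262:282:1,264].mean(1).astype(int))
W=lambda p:np.round(wray(Wc,c,p,.028)[:,:2],4)
print(W([(264.5,272),(265.5,230),(267,10)]),W([(257,271),(271,271)]))
```

```text
20 257 273 [133 171 215]
60 257 273 [133 173 217]
120 257 272 [125 162 206]
180 257 271 [125 162 206]
230 257 270 [122 159 201]
268 257 269 [118 152 194]
[156 156 156 155 156 155 154 155 154 153 153 134 122 121 122 121 122 121
 122 122]
[[ 0.3758 -0.345 ]
 [ 0.4245 -0.3412]
 [ 0.6262 -0.3225]] [[ 0.3763 -0.3369]
 [ 0.3776 -0.3518]]
```

Run:
```python
from h import *
Wc=np.load("w16.npy");c=r.calibration("wrist")
W=lambda p:wray(Wc,c,p,.028)[:,:2]
R=W([(270.3,268),(271.2,230),(272,180),(273,120),(273.8,60),(274.2,20)])
L=W([(257,268),(257,180),(257,120),(257,20)])
print(np.round(R,4),np.round(L,4))
k=np.polyfit(R[:,0],R[:,1],1);a=np.arctan(k[0]);print("ang",np.degrees(a), "L ang",np.degrees(np.arctan(np.polyfit(L[:,0],L[:,1],1)[0])))
end=W([(264,273)])[0];u=np.array([np.cos(a),np.sin(a)]);n=np.array([-u[1],u[0]])
s=(end-R[0])@u; C=R[0]+u*s+n*.008+u*.134;print(C)
im=cv2.imread("pics/w16.png");cv2.imwrite("pics/w16z.png",cv2.resize(im[0:290,235:300],None,fx=4,fy=2,interpolation=0))
```

```text
[[ 0.3812 -0.3507]
 [ 0.425  -0.3471]
 [ 0.478  -0.3423]
 [ 0.5355 -0.3372]
 [ 0.5873 -0.3325]
 [ 0.6191 -0.3294]] [[ 0.3799 -0.3365]
 [ 0.4767 -0.3277]
 [ 0.5342 -0.3224]
 [ 0.6178 -0.3148]]
ang 5.105572037547313 L ang 5.222983302256909
[ 0.50792472 -0.33129909]
```

View pics/w16z.png

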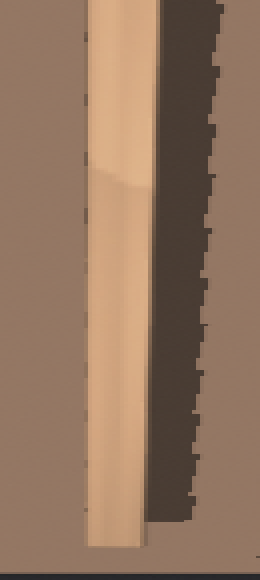

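Run:
```python
from h import *
inc((.48,-.325,.2,5),(.508,-.332,.020,5.15))
```

```text
turn -0.15 shift [ 0.18    0.0094 -0.0273] rows 4.4 0.0
```

Emit:
move_arm --increments '[-0.15,0,0,0.03,0.0094,-0.0273,0.087,-0.15,0,0,0.07,0.0094,-0.0273,0.087,-0.15,0,0,0.11,0.0094,-0.0273,0.087,-0.15,0,0,0.145,0.0094,-0.0273,0.087,-0.15,0,0,0.165,0.0094,-0.0273,0.06,-0.15,0,0,0.176,0.0094,-0.0273,0.05,-0.15,0,0,0.18,0.0094,-0.0273,0.04,-0.15,0,0,0.18,0.0094,-0.0273,0.03,-0.15,0,0,0.18,0.0094,-0.0273,0.0,-0.15,0,0,0.18,0.0094,-0.0273,0.0,-0.15,0,0,0.18,0.0094,-0.0273,0.0,-0.15,0,0,0.18,0.0094,-0.0273,0.0]'

```text
time_s: 21.23
tcp_pos: [0.5093, -0.332, 0.0209]
ee_rot: [[0.002, 0.09, -0.996], [-0.001, -0.996, -0.09], [-1.0, 0.001, -0.002]]
wrist_force: [-0.6, 0.5, 0.5]
gripper_width: 0.475
```

Emit:
move_arm --increments '[0,0,0,0,0,0,0,0,0,0,0,0,0,0,0,0,0,0,0,0,0]'

```text
time_s: 21.48
tcp_pos: [0.5086, -0.3318, 0.0198]
ee_rot: [[0.0, 0.09, -0.996], [-0.0, -0.996, -0.09], [-1.0, 0.0, -0.0]]
wrist_force: [-0.0, -0.2, 0.5]
gripper_width: 0.247
```

Run:
```python
from h import *
st();Wc,c=wpose();np.save("w17.npy",Wc);im=r.capture("wrist");save("w17",im)
```

```text
t 21.48 p [ 0.5086 -0.3318  0.0198] psi 5.17 tilt [ 0.0003 -0.0001] F [-0.01 -0.16  0.54] w 21.5
```

View pics/w17.png

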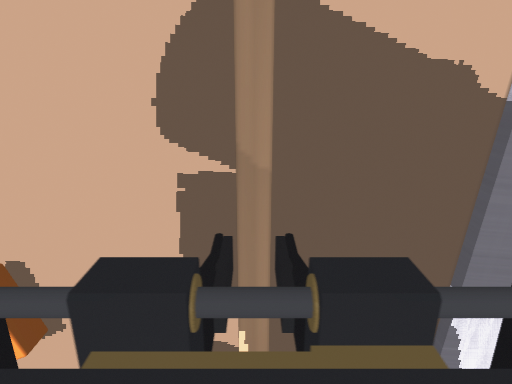

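Emit:
move_arm --increments '[0,0,0,0,0,0,0,0,0,0,0,0,0,0,0,0,0,0,0,0,0,0,0,0,-0.01,0,0,0,0,0,0,-0.03,0,0,0,0,0,0,-0.06,0,0,0,0,0,0,-0.09,0,0,0,0,0,0,-0.115,0,0,0,0,0,0,-0.12,0,0,0,0,0,0,-0.12,0,0,0]'

```text
time_s: 22.37
tcp_pos: [0.5097, -0.3321, 0.1422]
ee_rot: [[0.005, 0.09, -0.996], [-0.002, -0.996, -0.09], [-1.0, 0.002, -0.005]]
wrist_force: [0.3, -0.1, -2.4]
gripper_width: 0.179
```

Run:
```python
from h import *
st();Wc,c=wpose();np.save("w18.npy",Wc);im=r.capture("wrist");save("w18",im);save("sc18",r.capture("scene"))
inc((.508,-.332,.14,5.15),(.53,-.18,.14,-40),(.5935,.1145,.14,-89.3))
inc((.53,-.18,.14,-40),(.5935,.1145,.14,-89.3))
```

```text
t 22.37 p [ 0.5097 -0.3321  0.1422] psi 5.19 tilt [ 0.0049 -0.0016] F [ 0.34 -0.09 -2.39] w 15.6
turn 45.15 shift [ 0.     -0.1494 -0.0356] rows 3.7 6.3
turn 94.45 shift [ 0.     -0.437  -0.1252] rows 10.9 13.2
turn 49.3 shift [ 0.     -0.2664  0.1407] rows 7.2 6.9
```

View pics/w18.png

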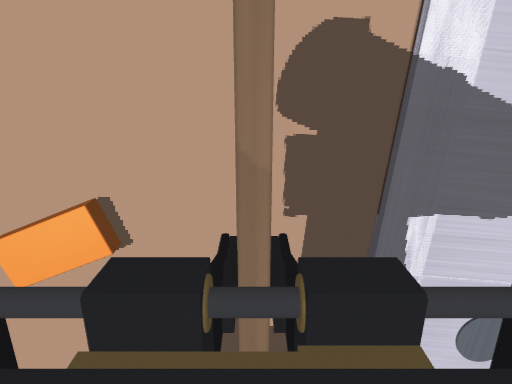

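View pics/sc18.png

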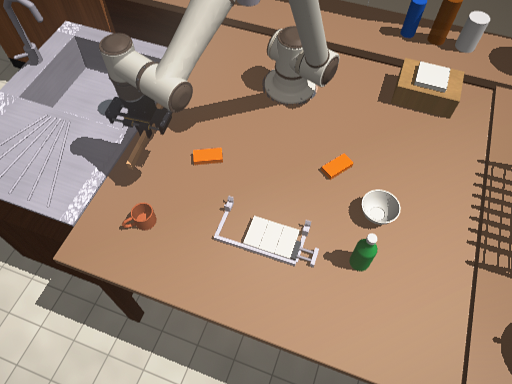

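Emit:
move_arm --increments '[3,0,0,0,-0.01,-0.002,0,7,0,0,0,-0.025,-0.006,0,12,0,0,0,-0.042,-0.01,0,17,0,0,0,-0.06,-0.014,0,22,0,0,0,-0.078,-0.019,0,27,0,0,0,-0.096,-0.023,0,32,0,0,0,-0.112,-0.027,0,37,0,0,0,-0.128,-0.031,0,41,0,0,0,-0.141,-0.034,0,44,0,0,0,-0.148,-0.0356,0,45.15,0,0,0,-0.1494,-0.0356,0]'

```text
time_s: 23.38
tcp_pos: [0.5294, -0.1784, 0.1374]
ee_rot: [[-0.004, -0.643, -0.766], [0.001, -0.766, 0.643], [-1.0, 0.002, 0.004]]
wrist_force: [-0.3, -0.6, -0.5]
gripper_width: 0.18
```

Emit:
move_arm --increments '[3,0,0,0,-0.015,0.008,0,8,0,0,0,-0.04,0.021,0,13,0,0,0,-0.07,0.037,0,18,0,0,0,-0.1,0.053,0,23,0,0,0,-0.13,0.069,0,28,0,0,0,-0.16,0.085,0,33,0,0,0,-0.19,0.1,0,38,0,0,0,-0.215,0.114,0,43,0,0,0,-0.24,0.127,0,47,0,0,0,-0.256,0.135,0,49.3,0,0,0,-0.2664,0.1407,0,49.3,0,0,0,-0.2664,0.1407,0]'

```text
time_s: 24.38
tcp_pos: [0.5937, 0.1164, 0.1376]
ee_rot: [[-0.002, -1.0, -0.015], [-0.001, -0.015, 1.0], [-1.0, 0.002, -0.001]]
wrist_force: [-0.5, -0.4, -0.9]
gripper_width: 0.183
```

Emit:
move_arm --increments '[0,0,0,0.01,0,0,0,0,0,0,0.03,0,0,0,0,0,0,0.045,0,0,0,0,0,0,0.05,0,0,0,0,0,0,0.05,0,0,0]'

```text
time_s: 24.8
tcp_pos: [0.5921, 0.113, 0.0869]
ee_rot: [[-0.005, -1.0, -0.012], [-0.002, -0.012, 1.0], [-1.0, 0.005, -0.002]]
wrist_force: [0.3, -0.1, -1.4]
gripper_width: 0.181
```

Run:
```python
from h import *
st();Wc,c=wpose();np.save("w19.npy",Wc);im=r.capture("wrist");save("w19",im)
for n,(x0,y0,x1,y1) in (("scene",(190,170,340,280)),("side",(155,150,275,270))):
    im=r.capture(n);save(n+"19",im)
    cv2.imwrite(f"pics/{n}19z.png",cv2.resize(im[y0:y1,x0:x1,::-1],None,fx=5,fy=5,interpolation=2))
```

```text
t 24.8 p [0.5921 0.113  0.0869] psi -89.32 tilt [-0.0052 -0.0022] F [ 0.34 -0.1  -1.36] w 15.8
```

View pics/w19.png

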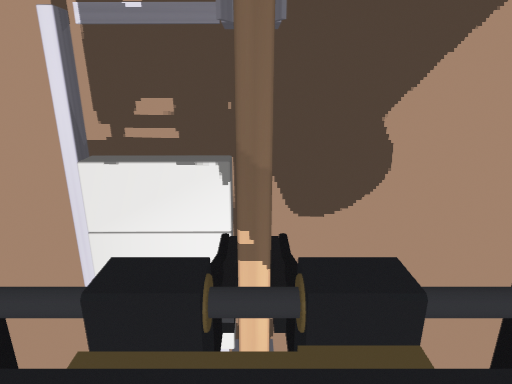

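View pics/scene19z.png

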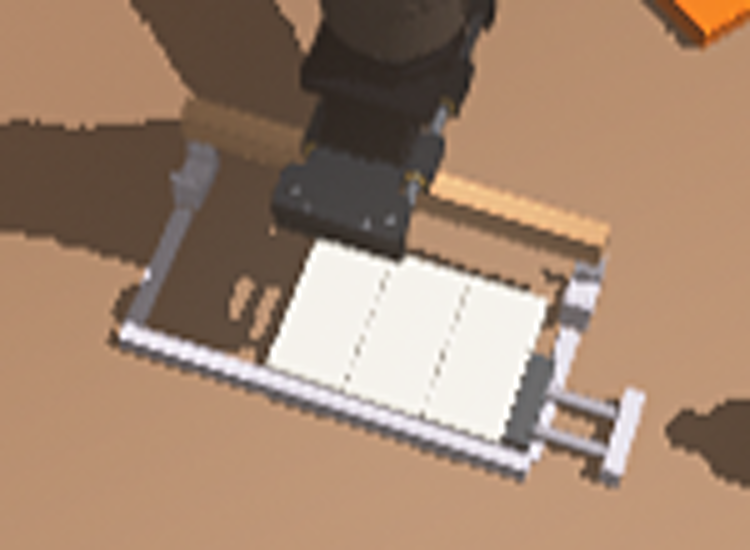

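View pics/side19z.png

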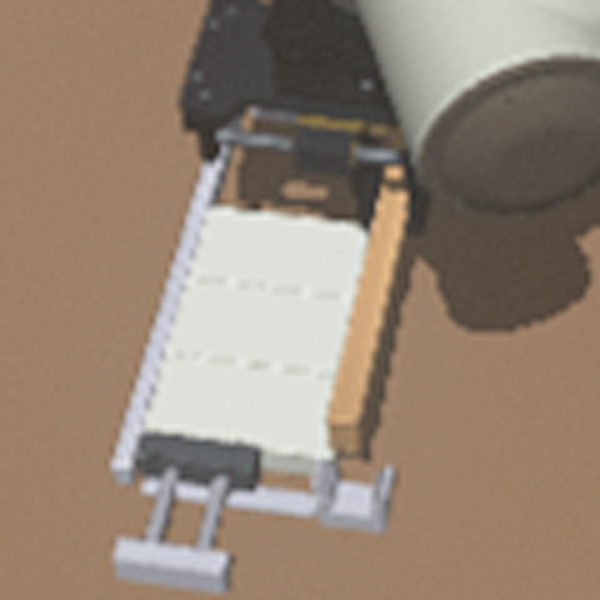

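Run:
```python
from h import *
z=lambda L:np.array(L,float)/5+[190,170]
a=ray("scene",z([(606,226),(190,100)]),.094);print(a,a.mean(0),np.linalg.norm(a[0]-a[1]))
s=lambda L:np.array(L,float)/5+[155,150]
b=ray("side",s([(345,418),(397,165)]),.094);print(b)
```

```text
[[ 0.58634329  0.24952048  0.094     ]
 [ 0.59126663 -0.01415992  0.094     ]] [0.58880496 0.11768028 0.094     ] 0.2637263616846956
[[0.59065099 0.24715349 0.094     ]
 [0.59626156 0.08993634 0.094     ]]
```

Emit:
move_arm --increments '[0,0,0,0.01,0,0,0,0,0,0,0.022,0,0,0,0,0,0,0.03,0,0,0,0,0,0,0.035,0,0,0,0,0,0,0.035,0,0,0]'

```text
time_s: 25.37
tcp_pos: [0.5931, 0.1145, 0.0532]
ee_rot: [[-0.002, -1.0, -0.013], [-0.001, -0.013, 1.0], [-1.0, 0.002, -0.001]]
wrist_force: [-0.0, 0.0, -1.4]
gripper_width: 0.178
```

Run:
```python
from h import *
st();Wc,c=wpose();np.save("w20.npy",Wc);im=r.capture("wrist");save("w20",im)
for n,(x0,y0,x1,y1) in (("scene",(190,170,340,280)),("side",(155,150,275,270))):
    im=r.capture(n);save(n+"20",im)
    cv2.imwrite(f"pics/{n}20z.png",cv2.resize(im[y0:y1,x0:x1,::-1],None,fx=5,fy=5,interpolation=2))
```

```text
t 25.37 p [0.5931 0.1145 0.0532] psi -89.28 tilt [-0.0023 -0.0009] F [-0.03  0.01 -1.38] w 15.5
```

View pics/w20.png

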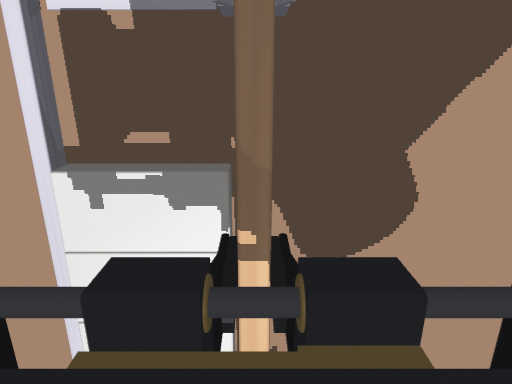

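View pics/side20z.png

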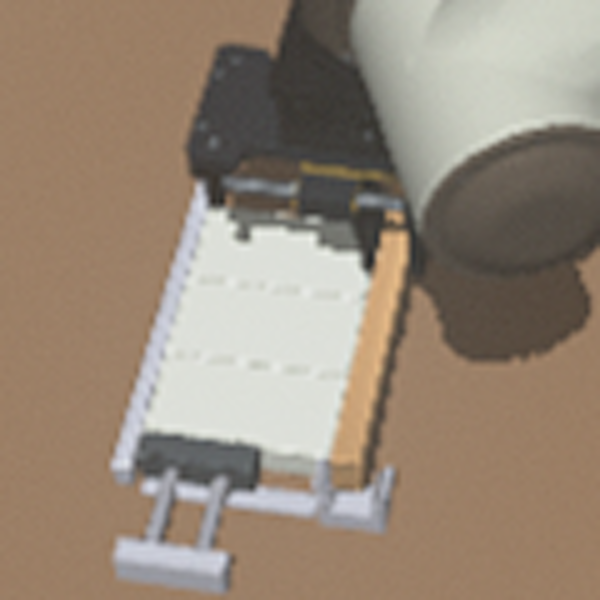

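Bar is centred over the left notch between its walls (side view). Lower on.

Emit:
move_arm --increments '[0,0,0,0.004,0,0,0,0,0,0,0.009,0,0,0,0,0,0,0.013,0,0,0,0,0,0,0.017,0,0,0,0,0,0,0.019,0,0,0,0,0,0,0.021,0,0,0,0,0,0,0.021,0,0,0]'

```text
time_s: 26.1
tcp_pos: [0.5939, 0.1149, 0.0336]
ee_rot: [[0.0, -1.0, -0.013], [-0.0, -0.013, 1.0], [-1.0, -0.0, -0.0]]
wrist_force: [-0.4, 0.4, -0.7]
gripper_width: 0.181
```

Run:
```python
from h import *
st();Wc,c=wpose();np.save("w21.npy",Wc);im=r.capture("wrist");save("w21",im)
for n,(x0,y0,x1,y1) in (("scene",(190,170,340,280)),("side",(155,150,275,270))):
    im=r.capture(n);save(n+"21",im)
    cv2.imwrite(f"pics/{n}21z.png",cv2.resize(im[y0:y1,x0:x1,::-1],None,fx=5,fy=5,interpolation=2))
```

```text
t 26.1 p [0.5939 0.1149 0.0336] psi -89.25 tilt [ 0.     -0.0002] F [-0.36  0.38 -0.69] w 15.8
```

View pics/scene21z.png

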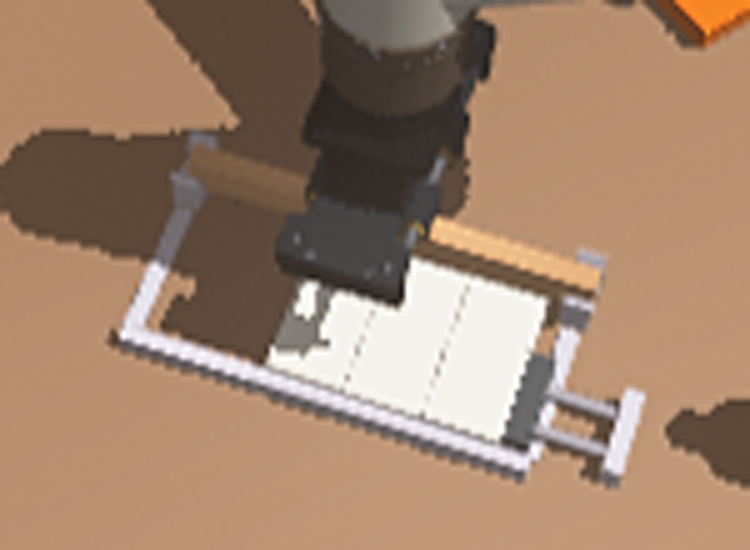

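View pics/side21z.png

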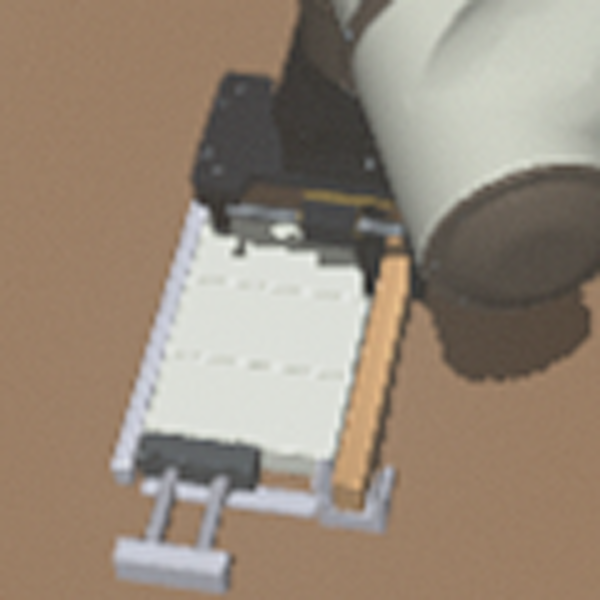

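Emit:
move_arm --increments '[0,0,0,0.0005,0,0,0,0,0,0,0.001,0,0,0,0,0,0,0.001,0,0,0]'

```text
time_s: 26.5
tcp_pos: [0.5939, 0.1149, 0.0336]
ee_rot: [[0.0, -1.0, -0.013], [-0.0, -0.013, 1.0], [-1.0, -0.0, -0.0]]
wrist_force: [-1.9, 0.2, 6.0]
gripper_width: 0.179
```

Emit:
move_arm --increments '[0,0,0,0,0,0,0.045,0,0,0,0,0,0,0.045,0,0,0,0,0,0,0.045,0,0,0,0,0,0,0.045,0,0,0,0,0,0,0.045,0,0,0,-0.01,0,0,0.045,0,0,0,-0.03,0,0,0.045,0,0,0,-0.06,0,0,0.045,0,0,0,-0.09,0,0,0.045,0,0,0,-0.12,0,0,0.045,0,0,0,-0.15,0,0,0.045]'

```text
time_s: 27.42
tcp_pos: [0.5937, 0.1147, 0.1849]
ee_rot: [[0.001, -1.0, -0.013], [0.0, -0.013, 1.0], [-1.0, -0.001, 0.0]]
wrist_force: [0.8, 0.3, -0.1]
gripper_width: 0.518
```

Run:
```python
from h import *
st()
inc((.5935,.1145,.184,-89.3),(.54,.11,.26,-45),(.54,.11,.26,0))
inc((.54,.11,.26,-45),(.54,.11,.26,0))
```

```text
t 27.42 p [0.5937 0.1147 0.1849] psi -89.26 tilt [0.0007 0.0002] F [ 0.85  0.3  -0.08] w 45.1
turn -44.3 shift [-0.076   0.0536 -0.0038] rows 2.2 6.2
turn -89.3 shift [-0.076   0.0536 -0.0038] rows 2.2 12.5
turn -45 shift [0. 0. 0.] rows 0.0 6.3
```

Contact with the notch floors was confirmed (+6 N at z unchanged). Raise, turn for a final look.

Emit:
move_arm --increments '[-7,0,0,-0.03,0.01,-0.0038,0.045,-14,0,0,-0.06,0.03,-0.0038,0.045,-21,0,0,-0.076,0.0536,-0.0038,0.045,-28,0,0,-0.076,0.0536,-0.0038,0.087,-35,0,0,-0.076,0.0536,-0.0038,0.087,-42,0,0,-0.076,0.0536,-0.0038,0.087,-44.3,0,0,-0.076,0.0536,-0.0038,0.087]'

```text
time_s: 28.0
tcp_pos: [0.54, 0.1103, 0.2598]
ee_rot: [[0.001, -0.703, -0.711], [0.001, -0.711, 0.703], [-1.0, -0.001, -0.0]]
wrist_force: [0.0, 0.8, -0.9]
gripper_width: 0.737
```

Emit:
move_arm --increments '[-7,0,0,0,0,0,0.087,-14,0,0,0,0,0,0.087,-21,0,0,0,0,0,0.087,-28,0,0,0,0,0,0.087,-35,0,0,0,0,0,0.087,-42,0,0,0,0,0,0.087,-45,0,0,0,0,0,0.087,-45,0,0,0,0,0,0.087,-45,0,0,0,0,0,0.087]'

```text
time_s: 28.75
tcp_pos: [0.5402, 0.1102, 0.2591]
ee_rot: [[0.001, -0.001, -1.0], [0.0, -1.0, 0.001], [-1.0, -0.0, -0.001]]
wrist_force: [0.4, -0.8, -0.6]
gripper_width: 1.002
```

Run:
```python
from h import *
st();Wc,c=wpose();np.save("w22.npy",Wc);im=r.capture("wrist");save("w22",im)
cv2.imwrite("pics/w22z.png",cv2.resize(im[0:190,110:400,::-1],None,fx=2.7,fy=2.7,interpolation=2))
im=r.capture("side");cv2.imwrite("pics/side22z.png",cv2.resize(im[150:270,155:275,::-1],None,fx=5,fy=5,interpolation=2))
```

```text
t 28.75 p [0.5402 0.1102 0.2591] psi -0.06 tilt [0.0006 0.0003] F [ 0.4  -0.79 -0.55] w 87.2
```

View pics/w22z.png

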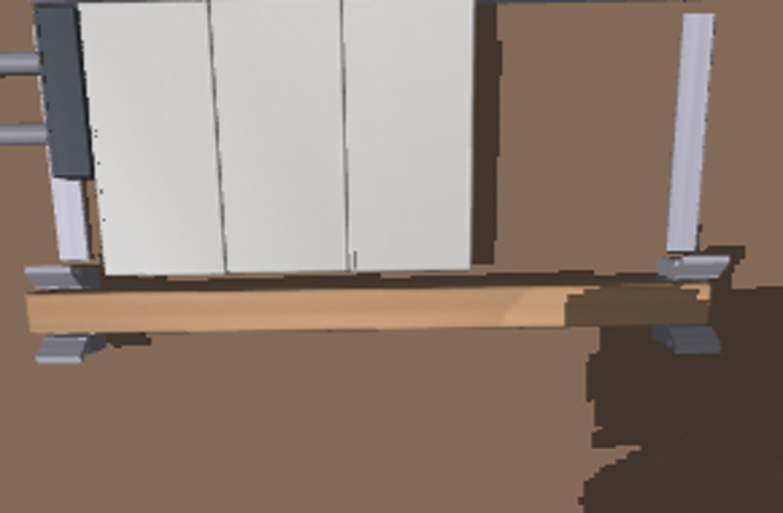

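View pics/side22z.png

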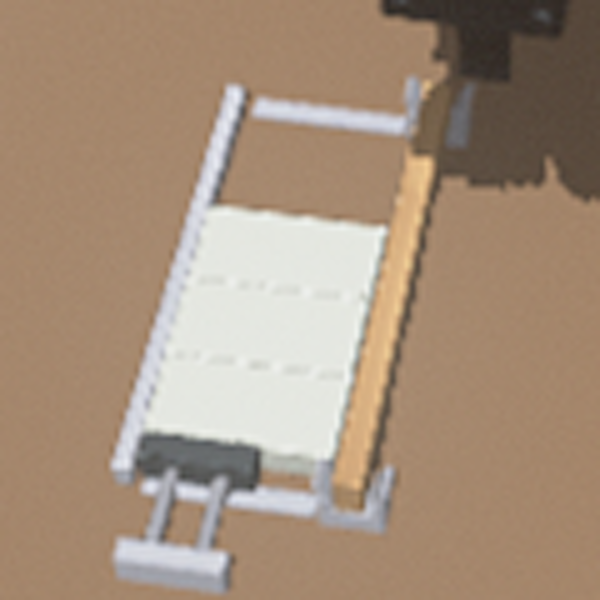

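Run:
```python
from h import *
Wc=np.load("w22.npy");c=r.calibration("wrist")
z=lambda L:np.array(L,float)/2.7+[110,0]
b=wray(Wc,c,z([(28,313),(710,305)]),.042);print(b,b.mean(0),np.linalg.norm(b[0]-b[1]))
print(wray(Wc,c,z([(105,273),(225,271),(350,270),(470,269),(78,2),(208,1)]),.022)[:,:2])
for row in (100,200): print(wray(Wc,c,z([(86,row)]),.0245)[:,:2])
```

```text
[[ 0.59340577  0.25075746  0.042     ]
 [ 0.59616698 -0.01525449  0.042     ]] [0.59478638 0.11775149 0.042     ] 0.26602627959168906
[[0.60755669 0.22516826]
 [0.60828805 0.17634739]
 [0.60862415 0.12556927]
 [0.60896224 0.0768582 ]
 [0.70562283 0.22607635]
 [0.70589695 0.17739131]]
[[0.67170464 0.22569843]]
[[0.63553271 0.2293175 ]]
```

Run:
```python
from h import *
print(r.finish_job());st()
```

```text
the job is handed in; nothing more can be done
None
the job is handed in; nothing more can be done
```

I slid the three tiles one by one along the counter into the jig and pressed the row sideways against the end stop. I then laid the wooden bar in both notches and handed the job in at about 29 s. No verdict is reported, so these are my own last checks:

- **Tiles:** The tiles lie side by side with no visible gap to each other or to the stop. The near-edge measurement puts them about 0.5 mm from flush. An earlier far-edge measurement gave 1.7 mm, which differs but is still within the 3.5 mm limit.
- **Pressing:** The wrist read 12.6 N sideways with the row standing still. Sliding friction was about 5–6 N, so I estimate the stop felt roughly 7 N. That force was not measured directly.
- **Stop:** Its face measured about y = 0.226 m at the start and 0.2258–0.2265 m after the press, so it did not visibly move. Two quick points in the last picture gave 0.2257 and 0.2293 m; I put that spread down to rough edge picking.
- **Bar:** It touched the notch floors when pressed lightly, then I let go. It lies between the notch walls, about 3 mm off centre, where 11 mm is allowed.
- **Bystanders:** The arm kept clear of the mug, bowl and soap bottle. I did not re-measure their positions at the end.
- **Robot:** The arm was well above everything, with the gripper open and touching nothing.

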